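# Book in two game titles with a two-stage scanner and pile the copies

## Robot

A 6-joint arm with a two-finger parallel gripper is mounted at the origin on the work surface. World frame = base frame: x ahead of the robot, y to its left, z up, the work surface at z = 0. Lengths are in m, angles in rad, forces in N, time in s.
With the tool pointing down it reaches from about 0.4 to 0.825 m from the base axis. Payload 7 kg.
Tool frame: the origin (TCP) lies on the front face of the gripper's body, between the roots of the fingers; the fingertips stand 66 mm ahead of it and the grasp point (between the pads) lies 47 mm ahead of it; z points along the fingers, y is the line along which they close (so a half turn about z gives the same grasp; the last joint's range is limited). The gripper opens to 88 mm and grips with 3 to 60 N. Pads are 19 mm wide; open, the fingers measure 130 mm over their backs; the gripper's body (78 mm by 193 mm) begins 47 mm behind the grasp point.
Start: joints at [1.405, 0.359, 0.012, 0, -1.224, -0.288], TCP at [0.296, 0.607, 0.292] pointing down, gripper open.
Joint ranges: [-3.07, 3.07], [-1.43, 2.12], [-1.02, 1.25], [-3.03, 1.67], [-3.05, -0], [-3.03, 3.03]. Speed limits (rad/s): [2.39, 2.39, 3.01, 3.14, 3.14, 3.14].

## Interface

Orientations are given as [roll, pitch, yaw] about the fixed x, y, z axes, in that order (R = Rz(yaw) Ry(pitch) Rx(roll)).
In Python, from station import arm gives the robot as it stands. The module is installed in compiled form; this text tells all that it offers.
- The arm moves only by the tool move_arm, never from a script. Its argument "increments" is a list of rows, each an object of numbers: "jaw": the gripper command: -1 is shut, 1 is fully open, values between are in proportion; "dx", "dy", "dz": the shift along the tool's x, y, z in m; "twist": the turn about the tool's z in rad. A call has 1 to 12 rows; each row shifts and turns the commanded pose from where the row before left it, along the tool's axes as they then stand; what a row does not reach is not made up. A row lasts 1/12 s, in which the tool goes at most 41.7 mm and 7.16 degrees, less where a joint would pass 70% of its speed; a pose out of reach is approached as far as the arm can. A call is refused whole if a number of a shift passes 0.0417 or a number of a turn 0.125, either way. A call with a gripper value outside its range is refused whole. The fingers move at their own pace and stop on an object; "force" is the grip in N (left out, the last holds). Time passes only in rows, so rows that do not move let the fingers close. It gives the time, the measured TCP pose, the force, the opening and the grip force at its end, in the units of the state.
- arm.get_state(): the state, without advancing time (a new reading comes with each control period).
- arm.grab_frame(name): name is "side" or "top"; returns the picture (480x640x3 uint8, blue, green, red); there is no depth.
- arm.camera_info(name): a dict with "K" (3x3 intrinsics, pixels), "extrinsics" (4x4, takes a point from camera to world coordinates). Camera axes: x right, y down, z forward; pixel columns grow to the right and rows downward; lengths in m; the calibration is good to about 2 mm. A picture is of the moment at which its call begins. camera_info takes no time and is no camera call.
- arm.job_done(): hands the job in; it is judged then, once.
Trained networks look in the newest picture that a camera, given by its name, has taken for a name from the list of things; names that differ only in an ending like _2 or _b are one class to them, and where a whole thing is asked for, a point or a joint stands for the part that bears it (a point fixed in the world has none). Each returns a list of dicts, best first, with "score" (0 to 1); they miss things now and then, are a little off and sometimes report something else, mostly with a low value. They report only what shows in the picture. A call takes as long as a camera call.
- arm.find_in(camera, name): "position" ([x, y, z] in m, in world coordinates, good to about 4 mm: the middle of the surface that is visible of it).
- arm.silhouettes(camera, name): "pixels" (480x640 bool, what is visible of it).
- arm.pinpoint(camera, name): "position" ([x, y, z] in m, in world coordinates, good to about 4 mm: a listed point, or the origin of a listed thing).
The state is a dict: "t": time; "q": joint angles; "qd": joint speeds; "joint_efforts": joint torques, N m; "eef_pos": TCP position; "ee_rot": TCP orientation; "force": force on the tool from outside, world axes, zero at the start; "moment": the same for the moment, N m; "width": finger opening in m; "gripper_force": force on a finger pad.
Only numpy, scipy, OpenCV 4.12 (cv2) and the standard library are available. Lean on these libraries where they do the work, as an engineer would, in place of code of your own. Each camera call takes 0.05 s, during which the arm holds its last target. There are 200 camera calls.

## Task

Book in the two titles that lie on the counter, first the large red one (a single copy), then the small blue one: lay one copy of the title flat in front of the scanner's window with its barcode end facing the window, squeeze the scanner's trigger to the pressure point, pause there about half a second on the aiming light, then squeeze on through into the second stage for about half a second to read it. Pile all the copies flat on the display riser in one square pile, the red box at the bottom and the blue ones on it, centred on the riser with their long sides in line with the riser's. Let the trigger spring back and leave the other stock where it stands.

Things in the scene. Friction and masses are not known exactly. Their poses are not given: they have to be found in the camera images.
- red_1: the one copy of the large red travel-game box, rigid card, 130 x 66 x 36 mm, about 0.20 kg (varies a little), lying flat; always there. Origin at the centre of its underside, x along its length towards the end with the barcode, z up. A white barcode sticker covers that +x end and folds 18 mm over onto the top, so it is seen from above
- red_1_code (a point): centre of the barcode end face of this red box: 65 mm along +x from the box's centre, 18 mm above its underside
- blue_1: a copy of the small blue travel-game box, rigid card, 104 x 58 x 36 mm, about 0.14 kg (varies a little), lying flat; always there. Origin at the centre of its underside, x along its length towards the end with the barcode, z up. A white barcode sticker covers that +x end and folds 18 mm over onto the top, so it is seen from above
- blue_1_code (a point): centre of the barcode end face of this blue box: 52 mm along +x from the box's centre, 18 mm above its underside
- blue_2: a copy of the small blue travel-game box, rigid card, 104 x 58 x 36 mm, about 0.14 kg (varies a little), lying flat; may be absent. Origin at the centre of its underside, x along its length towards the end with the barcode, z up. A white barcode sticker covers that +x end and folds 18 mm over onto the top, so it is seen from above
- blue_2_code (a point): centre of the barcode end face of this blue box: 52 mm along +x from the box's centre, 18 mm above its underside
- blue_3: a copy of the small blue travel-game box, rigid card, 104 x 58 x 36 mm, about 0.14 kg (varies a little), lying flat; may be absent. Origin at the centre of its underside, x along its length towards the end with the barcode, z up. A white barcode sticker covers that +x end and folds 18 mm over onto the top, so it is seen from above
- blue_3_code (a point): centre of the barcode end face of this blue box: 52 mm along +x from the box's centre, 18 mm above its underside
- blue_4: a copy of the small blue travel-game box, rigid card, 104 x 58 x 36 mm, about 0.14 kg (varies a little), lying flat; may be absent. Origin at the centre of its underside, x along its length towards the end with the barcode, z up. A white barcode sticker covers that +x end and folds 18 mm over onto the top, so it is seen from above
- blue_4_code (a point): centre of the barcode end face of this blue box: 52 mm along +x from the box's centre, 18 mm above its underside
- scanner: light-grey pistol-grip barcode scanner lying on its side in a fixed rubber rest; it does not move. Origin on the counter under the middle of its head; x points out of the red window, -y runs down the handle, z up. The head spans x -58 to 68 mm, y -34 to 34 mm, up to 71 mm high. The rest's base plate is 6 mm thick (x -75 to 55 mm, y -140 to 30 mm), with a stop 35 mm high behind the head
- window (a point): centre of the red window, 69 mm ahead of the scanner's origin in x, 39 mm above the counter, axes as the scanner. It reads a barcode whose end face is square to it (within 20 degrees), 35 to 120 mm ahead of it in x (70 is best), within 28 mm to either side of its line of sight; its view reaches down to the counter, so a box lying flat there is read
- handle_back (a point): middle of the handle's back, behind the trigger, at x -31, y -64 mm, z 39 mm in the scanner's frame. The handle is 34 mm deep (x -31 to 3 mm), 32 mm thick (z 23 to 55 mm) and runs from y -30 to -146 mm; beside and below it here there is free room for fingers down to the 6 mm base plate
- trigger_face (a point): middle of the front face of the red trigger on the handle's front (+x) side: 46 mm long down the handle, 24 mm tall, at y -64 mm, z 39 mm in the scanner's frame, at x 25 mm when at rest; it moves straight towards the handle back. Trigger face to handle back: 56 mm at rest, 48 mm at the pressure point, 42 mm fully squeezed
- trigger (a joint): trigger take-up (first stage), in m: 0 released, 0.008 at the pressure point; it needs 2 N rising to 4 N and springs back. The aiming light is on from 0.005
- second_stage (a joint): second stage of the trigger, in m: it starts to give beyond the pressure point at about 10 N, ends at 0.006 with 13 N, and springs back. The scanner reads from 0.0035
- riser: fixed wooden display riser with a grey felt top, 180 x 120 x 20 mm; origin at the centre of its underside, x along its length
- gem_tub: bystander: clear tub of rock pieces with a blue lid, 128 mm across, 138 mm high; origin at its underside
- card_carton: bystander: dark blue carton of card decks, 85 x 90 x 135 mm; origin at its underside
- pop_disc: bystander: pink bubble-popping toy disc, 112 mm across, 16 mm high; origin at its underside

How it is judged:
On the way, in this order (a step that is already met when the one before it is completed fails the run):
1. the red box lies in the scanner's view, barcode end towards the window, and the trigger is held at the pressure point (take-up more than 5 mm, second stage under 1.5 mm): aimed ((x of red_1_code in the frame of window between 0.035 and 0.12 m and y of red_1_code in the frame of window between -0.028 and 0.028 m and x of red_1 in the frame of window above 0.08 m and angle between the x axis of red_1 and the x axis of window, either way round below 0.35 rad and angle between red_1's own z axis and vertical below 0.15 rad) and value of joint trigger above 0.005 m and value of joint second_stage below 0.0015 m), for 0.3 s.
2. with the red box in view, the trigger is held in the second stage (more than 3.5 mm of its 6 mm): read ((x of red_1_code in the frame of window between 0.035 and 0.12 m and y of red_1_code in the frame of window between -0.028 and 0.028 m and x of red_1 in the frame of window above 0.08 m and angle between the x axis of red_1 and the x axis of window, either way round below 0.35 rad and angle between red_1's own z axis and vertical below 0.15 rad) and value of joint second_stage above 0.0035 m), for 0.2 s.
3. a blue box lies in the scanner's view, barcode end towards the window, and the trigger is held at the pressure point (take-up more than 5 mm, second stage under 1.5 mm): aimed (((x of blue_1_code in the frame of window between 0.035 and 0.12 m and y of blue_1_code in the frame of window between -0.028 and 0.028 m and x of blue_1 in the frame of window above 0.08 m and angle between the x axis of blue_1 and the x axis of window, either way round below 0.35 rad and angle between blue_1's own z axis and vertical below 0.15 rad) or (x of blue_2_code in the frame of window between 0.035 and 0.12 m and y of blue_2_code in the frame of window between -0.028 and 0.028 m and x of blue_2 in the frame of window above 0.08 m and angle between the x axis of blue_2 and the x axis of window, either way round below 0.35 rad and angle between blue_2's own z axis and vertical below 0.15 rad) or (x of blue_3_code in the frame of window between 0.035 and 0.12 m and y of blue_3_code in the frame of window between -0.028 and 0.028 m and x of blue_3 in the frame of window above 0.08 m and angle between the x axis of blue_3 and the x axis of window, either way round below 0.35 rad and angle between blue_3's own z axis and vertical below 0.15 rad) or (x of blue_4_code in the frame of window between 0.035 and 0.12 m and y of blue_4_code in the frame of window between -0.028 and 0.028 m and x of blue_4 in the frame of window above 0.08 m and angle between the x axis of blue_4 and the x axis of window, either way round below 0.35 rad and angle between blue_4's own z axis and vertical below 0.15 rad)) and value of joint trigger above 0.005 m and value of joint second_stage below 0.0015 m), for 0.3 s.
4. with a blue box in view, the trigger is held in the second stage (more than 3.5 mm of its 6 mm): read (((x of blue_1_code in the frame of window between 0.035 and 0.12 m and y of blue_1_code in the frame of window between -0.028 and 0.028 m and x of blue_1 in the frame of window above 0.08 m and angle between the x axis of blue_1 and the x axis of window, either way round below 0.35 rad and angle between blue_1's own z axis and vertical below 0.15 rad) or (x of blue_2_code in the frame of window between 0.035 and 0.12 m and y of blue_2_code in the frame of window between -0.028 and 0.028 m and x of blue_2 in the frame of window above 0.08 m and angle between the x axis of blue_2 and the x axis of window, either way round below 0.35 rad and angle between blue_2's own z axis and vertical below 0.15 rad) or (x of blue_3_code in the frame of window between 0.035 and 0.12 m and y of blue_3_code in the frame of window between -0.028 and 0.028 m and x of blue_3 in the frame of window above 0.08 m and angle between the x axis of blue_3 and the x axis of window, either way round below 0.35 rad and angle between blue_3's own z axis and vertical below 0.15 rad) or (x of blue_4_code in the frame of window between 0.035 and 0.12 m and y of blue_4_code in the frame of window between -0.028 and 0.028 m and x of blue_4 in the frame of window above 0.08 m and angle between the x axis of blue_4 and the x axis of window, either way round below 0.35 rad and angle between blue_4's own z axis and vertical below 0.15 rad)) and value of joint second_stage above 0.0035 m), for 0.2 s.
At the end, for the whole second after the job is handed in: The red box and every blue box present lie flat and at rest in one pile on the riser, the red one below all the blue ones, each centre within 12 mm of the riser's centre (seen from above) and its length within 8 degrees of the riser's length, either way round; the trigger is released (horizontal distance between each of red_1, blue_1, blue_2, blue_3, blue_4 and riser below 0.012 m and angle between the x axis of each of red_1, blue_1, blue_2, blue_3, blue_4 and the x axis of riser, either way round below 0.14 rad and angle between each of red_1, blue_1, blue_2, blue_3, blue_4's own z axis and vertical below 0.1 rad and linear speed of each of red_1, blue_1, blue_2, blue_3, blue_4 below 0.02 m/s and z of each of red_1, blue_1, blue_2, blue_3, blue_4 in the frame of riser above 0.016 m and z of each of blue_1, blue_2, blue_3, blue_4 in the frame of red_1 above 0.03 m and value of joint trigger below 0.0015 m and value of joint second_stage below 0.001 m); the robot touches nothing.
It fails at once if the tub of rocks is pushed more than 30 mm from its place or tipped (distance of gem_tub from where it was at the start of the episode above 0.03 m or angle between gem_tub's own z axis and vertical above 0.3 rad).
It fails at once if the card carton is pushed more than 30 mm from its place or tipped (distance of card_carton from where it was at the start of the episode above 0.03 m or angle between card_carton's own z axis and vertical above 0.3 rad).
It fails at once if the pink disc is pushed more than 30 mm from its place or tipped (distance of pop_disc from where it was at the start of the episode above 0.03 m or angle between pop_disc's own z axis and vertical above 0.3 rad).
Of blue_4, blue_2, blue_3 only 1 to 2 are there at a start; the rules pass over those that are not, and their reading is None.
At some moment in a run one of red_1 may be knocked a few centimetres aside while the robot is not near it.
Once in a run the grip may slacken for a moment while it holds something.
It also fails if it takes over 210 s, if anything falls off the work surface, if the arm or the gripper's body presses on something with over 40 N, if the wrist force passes 120 N, or if a joint passes its speed limit or range.

## Working session

There is one attempt and no reset: what is moved stays moved. The work goes in short steps, Python scripts to look and compute and a tool call to move; the robot and the scene stay as the last step left them, time stands still between calls to the robot, and variables do not carry over. Pictures are saved under pics/ and viewed, at most 14 in all, crops included, and the job is handed in when it is done.

Besides the shell and the picture viewer there is one more tool, called as name([rows], argument=value, ...), one row to a line, values as JSON. move_arm: Moves the arm, as the interface text tells. Its arguments: {"type":"object","properties":{"increments":{"type":"array"},"force":{"type":"number"}},"required":["increments"]}

```bash
mkdir -p pics; python3 - <<'E'
from station import arm
import cv2, numpy as np
np.set_printoptions(precision=3,suppress=True)
for c in ("top","side"):
    f=arm.grab_frame(c); cv2.imwrite(f"pics/{c}0.png",f)
    i=arm.camera_info(c); print(c,i["K"],i["extrinsics"])
s=arm.get_state(); print({k:np.round(v,3) for k,v in s.items()})
for n in ("red_1","red_1_code","blue_1","blue_1_code","scanner","window","handle_back","trigger_face","riser","gem_tub","card_carton","pop_disc"):
    for c in ("top","side"):
        print(n,c,[(np.round(d["position"],3).tolist(),round(d["score"],2)) for d in arm.pinpoint(c,n)])
E
```

```text
top [[463.672   0.    323.177]
 [  0.    463.672 238.535]
 [  0.      0.      1.   ]] [[-0.002 -0.995  0.096  0.487]
 [-1.     0.001 -0.017 -0.027]
 [ 0.017 -0.096 -0.995  1.263]
 [ 0.     0.     0.     1.   ]]
side [[586.533   0.    316.822]
 [  0.    586.533 229.679]
 [  0.      0.      1.   ]] [[ 0.951 -0.227  0.208  0.29 ]
 [-0.308 -0.706  0.638 -0.941]
 [ 0.003 -0.671 -0.742  1.103]
 [ 0.     0.     0.     1.   ]]
{'t': np.float64(0.1), 'q': array([ 1.405,  0.359,  0.011, -0.   , -1.224, -0.288]), 'qd': array([-0.001,  0.   ,  0.002, -0.   ,  0.   ,  0.002]), 'joint_efforts': array([ -0.002, -58.416,  29.375,   7.016,   0.01 ,  -0.   ]), 'eef_pos': array([0.296, 0.606, 0.291]), 'ee_rot': array([ 3.14 , -0.   , -0.454]), 'force': array([-0.261, -0.224,  0.596]), 'moment': array([-0.037, -0.007,  0.034]), 'gripper_force': np.float64(0.0), 'width': np.float64(0.088)}
red_1 top [([0.423, -0.068, 0.0], 0.62), ([0.577, 0.384, -0.0], 0.28)]
red_1 side [([0.429, -0.067, 0.003], 0.91)]
red_1_code top [([0.395, -0.015, 0.017], 0.8)]
red_1_code side [([0.394, -0.017, 0.019], 0.91), ([0.672
[... 615 characters left out ...]
66)]
handle_back side [([0.517, 0.42, 0.037], 0.71), ([0.66, 0.008, -0.0], 0.2)]
trigger_face top [([0.511, 0.366, 0.039], 0.63)]
trigger_face side [([0.507, 0.364, 0.039], 0.54)]
riser top [([0.442, -0.373, -0.0], 0.86)]
riser side [([0.442, -0.377, -0.0], 0.72)]
gem_tub top []
gem_tub side [([0.453, 0.141, 0.017], 0.69), ([0.74, -0.331, 0.001], 0.59), ([0.672, -0.125, 0.004], 0.26)]
card_carton top [([0.644, -0.469, -0.002], 0.78)]
card_carton side [([0.644, -0.474, -0.002], 0.62)]
pop_disc top [([0.751, 0.252, 0.001], 0.82), ([0.575, 0.384, 0.002], 0.62), ([0.648, 0.059, 0.02], 0.58), ([0.426, -0.066, 0.0], 0.33)]
pop_disc side [([0.75, 0.244, -0.0], 0.69), ([0.429, -0.069, 0.002], 0.24)]
```

View pics/top0.png

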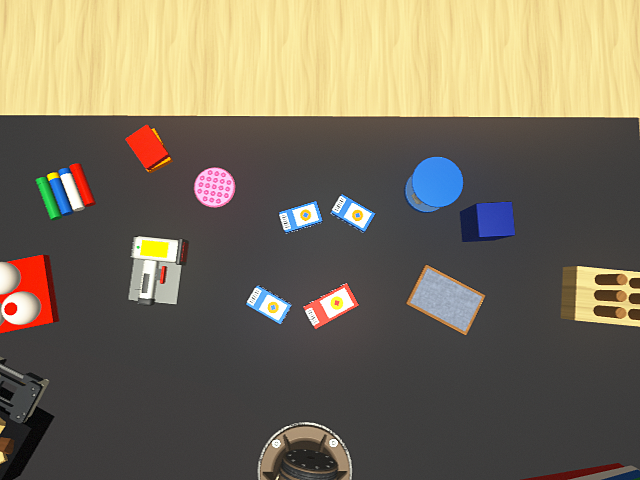

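View pics/side0.png

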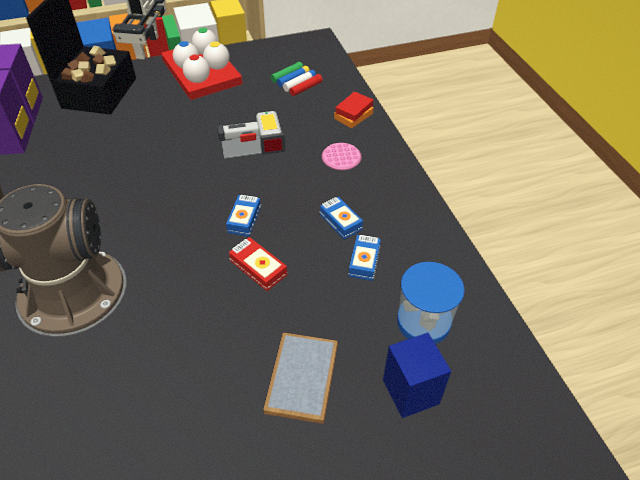

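The top picture shows the red box at (330,306) with its barcode at (312,316), and blue boxes at (270,303), (300,217) and (353,213). The scanner is at (157,268) with its window facing right, the riser is at (446,299), and the arm is at the lower left. The side picture confirms three blue boxes.

```bash
cat > h.py <<'E'
from station import arm
import cv2, numpy as np
from scipy.optimize import minimize
np.set_printoptions(precision=4,suppress=True)
RED=(.130,.066,.036); BLUE=(.104,.058,.036); RISER=(.180,.120,.020)
def rot(a): return np.array([[np.cos(a),-np.sin(a)],[np.sin(a),np.cos(a)]])
def proj(c,P):
    i=arm.camera_info(c); E=np.linalg.inv(i["extrinsics"])
    p=(E[:3,:3]@np.asarray(P).T).T+E[:3,3]; u=(i["K"]@p.T).T; return u[:,:2]/u[:,2:]
def hull(c,p,dim,z):
    L,W,H=dim; xy=np.array([[a*L/2,b*W/2] for a in(-1,1) for b in(-1,1)])@rot(p[2]).T+p[:2]
    P=np.vstack([np.c_[xy,np.full(4,h)] for h in (z,z+H)])
    return cv2.convexHull(proj(c,P).astype(np.float32))[:,0]
def fit(masks,dim,p0,z=0.):
    """masks {cam:bool}; returns x,y,yaw, mean IoU"""
    up={c:cv2.resize(m.astype(np.uint8),None,fx=4,fy=4,interpolation=cv2.INTER_NEAREST) for c,m in masks.items()}
    def cost(p):
        s=0
        for c,m in up.items():
            r=np.zeros_like(m); cv2.fillConvexPoly(r,np.round((hull(c,p,dim,z)+.5)*4-.5).astype(np.int32),1)
            s+=(r&m).sum()/max(1,(r|m).sum())
        return -s/len(up)
    best=min((minimize(cost,[*p0[:2],p0[2]+d],method="Nelder-Mead",options=dict(initial_simplex=np.array([[*p0[:2],p0[2]+d]]*4)+np.vstack([np.zeros(3),np.diag([.012,.012,.15])]),xatol=2e-4,fatol=1e-4)) for d in(-.15,.15)),key=lambda r:r.fun)
    return np.r_[best.x,-best.fun]
def masks(name,p,cams=("top","side"),grab=True):
    out={}
    for c in cams:
        if grab: arm.grab_frame(c)
        u=proj(c,[[p[0],p[1],p[3] if len(p)>3 else .03]])[0]
        for d in arm.silhouettes(c,name):
            m=d["pixels"]; ys,xs=np.nonzero(m)
            if len(xs) and np.hypot(xs.mean()-u[0],ys.mean()-u[1])<14: out[c]=m; break
    return out
def box(name,dim,p0,z=0.,cams=("top","side")):
    m=masks(name,[p0[0],p0[1],0,z+.03],cams); r=fit(m,dim,p0,z); print(name,list(m),"x,y,yaw,IoU",r); return r
def grasp(b):  # tool yaw for gripping box of yaw b across its width
    return b
def plan(x,y,z,yaw=None,half=True,n=None):
    """increments from the present pose; tool pointing down, yaw of tool x axis, mod pi"""
    s=arm.get_state(); p=s["eef_pos"]; r=s["ee_rot"]; y0=r[2]
    if yaw is None: yaw=y0
    c=[yaw+k*np.pi for k in(-2,-1,0,1,2)]; q1=np.arctan2(y,x)
    yaw=min(c,key=lambda a:abs(a+np.pi/2-q1)); dy=yaw-y0
    N=n or max(int(np.ceil(abs(dy)/.115)),int(np.ceil(np.linalg.norm(np.array([x,y,z])-p)/.038)),1)
    M=sum(rot(y0+dy*(k)/N)@np.diag([1,-1]) for k in range(N))
    d=np.linalg.solve(M,np.array([x,y])-p[:2])
    print("t %.1f pos"%s["t"],p,"rot",r,"q6->%.2f"%(yaw+np.pi/2-q1)); print(f"N={N} dx {d[0]:.4f} dy {d[1]:.4f} dz {(p[2]-z)/N:.4f} twist {-dy/N:.4f}")
E
python3 - <<'E'
from h import *
box("red_1",RED,(.426,-.067,2.1)); box("blue_1",BLUE,(.432,.095,1.1)); box("blue_1",BLUE,(.661,.008,1.87-.3)); box("blue_1",BLUE,(.671,-.13,.9))
r=box("riser",RISER,(.442,-.375,1.1))
pts={"window":(.069,0,.039),"handle_back":(-.031,-.064,.039),"trigger_face":(.025,-.064,.039),"scanner":(0,0,0)}
A=[];B=[]
for k in range(3):
  for c in("top","side"):
    arm.grab_frame(c)
    for n,v in pts.items():
      for d in arm.pinpoint(c,n):
        p=np.array(d["position"])
        if np.hypot(*(p[:2]-(.55,.37)))<.1: A.append(v[:2]);B.append(p[:2]);print(n,c,p) if k<2 else 0;break
A=np.array(A);B=np.array(B)
a=A-A.mean(0);b=B-B.mean(0); th=np.arctan2((a[:,0]*b[:,1]-a[:,1]*b[:,0]).sum(),(a*b).sum()); o=B.mean(0)-rot(th)@A.mean(0)
print("scanner",o,th, "res",np.abs((rot(th)@A.T).T+o-B).max())
E
```

```text
red_1 ['top', 'side'] x,y,yaw,IoU [ 0.4272 -0.068   2.0613  0.9578]
blue_1 ['top', 'side'] x,y,yaw,IoU [0.4318 0.0964 1.0507 0.9511]
blue_1 ['top', 'side'] x,y,yaw,IoU [0.664  0.0135 1.8958 0.9503]
blue_1 ['top', 'side'] x,y,yaw,IoU [ 0.6751 -0.1269  1.0354  0.9346]
riser ['top', 'side'] x,y,yaw,IoU [ 0.4432 -0.3758  1.0862  0.965 ]
window top [0.5648 0.3184 0.0379]
handle_back top [0.5151 0.4192 0.0354]
trigger_face top [0.5101 0.3595 0.0393]
scanner top [0.5761 0.3853 0.0023]
window side [0.5667 0.318  0.0374]
handle_back side [0.5154 0.4202 0.0389]
trigger_face side [0.509  0.3667 0.0424]
scanner side [0.5729 0.3824 0.0006]
window top [0.5692 0.3184 0.0351]
handle_back top [0.5127 0.4174 0.0369]
trigger_face top [0.5113 0.3616 0.0399]
scanner top [0.5724 0.3836 0.0013]
window side [0.5671 0.3176 0.0395]
handle_back side [0.5165 0.4159 0.0391]
trigger_face side [0.5118 0.3651 0.0409]
scanner side [ 0.5732  0.3822 -0.0003]
scanner [0.5746 0.3841] -1.650773511448256 res 0.0047907666495366485
```

```bash
python3 -c "
from h import *
plan(.4272,-.068,.20,2.0613,n=22)"
```

```text
t 3.8 pos [0.2959 0.6066 0.2922] rot [ 3.1416 -0.     -0.4538] q6->0.65
N=22 dx 0.0257 dy 0.0186 dz 0.0042 twist 0.0285
```

move_arm([
  {"jaw": 1,"dx": 0.0257,"dy": 0.0186,"dz": 0.0042,"twist": 0.0285},
  {"jaw": 1,"dx": 0.0257,"dy": 0.0186,"dz": 0.0042,"twist": 0.0285},
  {"jaw": 1,"dx": 0.0257,"dy": 0.0186,"dz": 0.0042,"twist": 0.0285},
  {"jaw": 1,"dx": 0.0257,"dy": 0.0186,"dz": 0.0042,"twist": 0.0285},
  {"jaw": 1,"dx": 0.0257,"dy": 0.0186,"dz": 0.0042,"twist": 0.0285},
  {"jaw": 1,"dx": 0.0257,"dy": 0.0186,"dz": 0.0042,"twist": 0.0285},
  {"jaw": 1,"dx": 0.0257,"dy": 0.0186,"dz": 0.0042,"twist": 0.0285},
  {"jaw": 1,"dx": 0.0257,"dy": 0.0186,"dz": 0.0042,"twist": 0.0285},
  {"jaw": 1,"dx": 0.0257,"dy": 0.0186,"dz": 0.0042,"twist": 0.0285},
  {"jaw": 1,"dx": 0.0257,"dy": 0.0186,"dz": 0.0042,"twist": 0.0285},
  {"jaw": 1,"dx": 0.0257,"dy": 0.0186,"dz": 0.0042,"twist": 0.0285},
])

```text
t: 4.72
eef_pos: [0.4147, 0.2785, 0.246]
ee_rot: [-3.141, 0.0, -0.769]
force: [0.7, -0.4, 0.4]
width: 0.0875
gripper_force: 0.0
```

move_arm([
  {"jaw": 1,"dx": 0.0257,"dy": 0.0186,"dz": 0.0042,"twist": 0.0285},
  {"jaw": 1,"dx": 0.0257,"dy": 0.0186,"dz": 0.0042,"twist": 0.0285},
  {"jaw": 1,"dx": 0.0257,"dy": 0.0186,"dz": 0.0042,"twist": 0.0285},
  {"jaw": 1,"dx": 0.0257,"dy": 0.0186,"dz": 0.0042,"twist": 0.0285},
  {"jaw": 1,"dx": 0.0257,"dy": 0.0186,"dz": 0.0042,"twist": 0.0285},
  {"jaw": 1,"dx": 0.0257,"dy": 0.0186,"dz": 0.0042,"twist": 0.0285},
  {"jaw": 1,"dx": 0.0257,"dy": 0.0186,"dz": 0.0042,"twist": 0.0285},
  {"jaw": 1,"dx": 0.0257,"dy": 0.0186,"dz": 0.0042,"twist": 0.0285},
  {"jaw": 1,"dx": 0.0257,"dy": 0.0186,"dz": 0.0042,"twist": 0.0285},
  {"jaw": 1,"dx": 0.0257,"dy": 0.0186,"dz": 0.0042,"twist": 0.0285},
  {"jaw": 1,"dx": 0.0257,"dy": 0.0186,"dz": 0.0042,"twist": 0.0285},
  {"jaw": 1},
])

```text
$.increments[11]: bad value
```

```bash
python3 -c "
from h import *
print([d['score'] for d in (arm.grab_frame('side'),arm.pinpoint('side','red_1'))[1]],[d['position'] for d in arm.pinpoint('side','red_1')])
plan(.4272,-.068,.073,2.0613)
"
```

```text
[0.64] [[0.4265, -0.0701, 0.0022]]
t 4.9 pos [0.4146 0.278  0.2461] rot [-3.1414  0.0001 -0.7699] q6->0.65
N=11 dx 0.0257 dy 0.0185 dz 0.0157 twist 0.0282
```

move_arm([
  {"jaw": 1,"dx": 0.0257,"dy": 0.0185,"dz": 0.0042,"twist": 0.0282},
  {"jaw": 1,"dx": 0.0257,"dy": 0.0185,"dz": 0.0042,"twist": 0.0282},
  {"jaw": 1,"dx": 0.0257,"dy": 0.0185,"dz": 0.0042,"twist": 0.0282},
  {"jaw": 1,"dx": 0.0257,"dy": 0.0185,"dz": 0.0042,"twist": 0.0282},
  {"jaw": 1,"dx": 0.0257,"dy": 0.0185,"dz": 0.0042,"twist": 0.0282},
  {"jaw": 1,"dx": 0.0257,"dy": 0.0185,"dz": 0.0042,"twist": 0.0282},
  {"jaw": 1,"dx": 0.0257,"dy": 0.0185,"dz": 0.0042,"twist": 0.0282},
  {"jaw": 1,"dx": 0.0257,"dy": 0.0185,"dz": 0.0042,"twist": 0.0282},
  {"jaw": 1,"dx": 0.0257,"dy": 0.0185,"dz": 0.0042,"twist": 0.0282},
  {"jaw": 1,"dx": 0.0257,"dy": 0.0185,"dz": 0.0042,"twist": 0.0282},
  {"jaw": 1,"dx": 0.0257,"dy": 0.0185,"dz": 0.0042,"twist": 0.0282},
  {"jaw": 1,"dx": 0,"dy": 0,"dz": 0,"twist": 0},
])

```text
t: 5.87
eef_pos: [0.427, -0.0696, 0.1991]
ee_rot: [3.14, 0.0, -1.081]
force: [-0.1, 0.8, -0.7]
width: 0.0876
gripper_force: 0.0
```

```bash
python3 -c "
from h import *
arm.grab_frame('side');print([(d['score'],np.array(d['position'])) for d in arm.pinpoint('side','red_1')])
plan(.4272,-.068,.073,2.0613,n=5)
"
```

```text
[(0.76, array([ 0.43  , -0.0674,  0.0012])), (0.69, array([ 0.4425, -0.3767, -0.0026]))]
t 6.0 pos [ 0.4282 -0.0672  0.1999] rot [-3.1413 -0.0002 -1.0792] q6->0.65
N=5 dx 0.0000 dy 0.0003 dz 0.0254 twist 0.0002
```

move_arm([
  {"jaw": 1,"dx": 0,"dy": 0,"dz": 0.0254,"twist": 0},
  {"jaw": 1,"dx": 0,"dy": 0,"dz": 0.0254,"twist": 0},
  {"jaw": 1,"dx": 0,"dy": 0,"dz": 0.0254,"twist": 0},
  {"jaw": 1,"dx": 0,"dy": 0,"dz": 0.0254,"twist": 0},
  {"jaw": 1,"dx": 0,"dy": 0,"dz": 0.0254,"twist": 0},
  {"jaw": -1,"dx": 0,"dy": 0,"dz": 0,"twist": 0},
  {"jaw": -1,"dx": 0,"dy": 0,"dz": 0,"twist": 0},
  {"jaw": -1,"dx": 0,"dy": 0,"dz": 0,"twist": 0},
  {"jaw": -1,"dx": 0,"dy": 0,"dz": 0,"twist": 0},
  {"jaw": -1,"dx": 0,"dy": 0,"dz": 0,"twist": 0},
  {"jaw": -1,"dx": 0,"dy": 0,"dz": 0,"twist": 0},
], force=25)

```text
t: 6.88
eef_pos: [0.4288, -0.0663, 0.0742]
ee_rot: [-3.139, -0.001, -1.077]
force: [-2.3, 4.5, 8.8]
width: 0.0657
gripper_force: 25.0
```

move_arm([
  {"jaw": -1,"dx": 0,"dy": 0,"dz": 0,"twist": 0},
  {"jaw": -1,"dx": 0,"dy": 0,"dz": -0.02,"twist": 0},
  {"jaw": -1,"dx": 0,"dy": 0,"dz": -0.02,"twist": 0},
  {"jaw": -1,"dx": 0,"dy": 0,"dz": -0.02,"twist": 0},
  {"jaw": -1,"dx": 0,"dy": 0,"dz": 0,"twist": 0},
])

```text
t: 7.3
eef_pos: [0.4298, -0.0664, 0.1367]
ee_rot: [-3.135, -0.002, -1.077]
force: [0.5, 0.5, -1.4]
width: 0.0663
gripper_force: 25.0
```

```bash
python3 -c "
from h import *
s=arm.get_state();print(s['width'],s['gripper_force'],s['force'])
plan(.5583,.1808,.135,1.491,n=11)
"
```

```text
0.0662567231154946 24.99727874994278 [ 0.5357  0.4967 -1.4011]
t 7.3 pos [ 0.4298 -0.0664  0.1367] rot [-3.1349 -0.002  -1.0769] q6->-0.39
N=11 dx -0.0194 dy -0.0168 dz 0.0002 twist 0.0522
```

move_arm([
  {"jaw": -1,"dx": -0.0194,"dy": -0.0168,"dz": 0,"twist": 0.0522},
  {"jaw": -1,"dx": -0.0194,"dy": -0.0168,"dz": 0,"twist": 0.0522},
  {"jaw": -1,"dx": -0.0194,"dy": -0.0168,"dz": 0,"twist": 0.0522},
  {"jaw": -1,"dx": -0.0194,"dy": -0.0168,"dz": 0,"twist": 0.0522},
  {"jaw": -1,"dx": -0.0194,"dy": -0.0168,"dz": 0,"twist": 0.0522},
  {"jaw": -1,"dx": -0.0194,"dy": -0.0168,"dz": 0,"twist": 0.0522},
  {"jaw": -1,"dx": -0.0194,"dy": -0.0168,"dz": 0,"twist": 0.0522},
  {"jaw": -1,"dx": -0.0194,"dy": -0.0168,"dz": 0,"twist": 0.0522},
  {"jaw": -1,"dx": -0.0194,"dy": -0.0168,"dz": 0,"twist": 0.0522},
  {"jaw": -1,"dx": -0.0194,"dy": -0.0168,"dz": 0,"twist": 0.0522},
  {"jaw": -1,"dx": -0.0194,"dy": -0.0168,"dz": 0,"twist": 0.0522},
  {"jaw": -1,"dx": 0,"dy": 0,"dz": 0,"twist": 0},
])

```text
t: 8.3
eef_pos: [0.5599, 0.1833, 0.1328]
ee_rot: [-3.139, 0.001, -1.653]
force: [0.6, 0.7, -1.6]
width: 0.0659
gripper_force: 25.0
```

```bash
python3 -c "
from h import *
s=arm.get_state();print(s['width'],s['gripper_force'],s['force'])
f=arm.grab_frame('side');cv2.imwrite('pics/s1.png',f[60:360,100:500])
plan(.5583,.1808,.073,1.491,n=4)
"
```

```text
0.06586078648327226 24.998234510421753 [ 0.6241  0.7389 -1.576 ]
t 8.3 pos [0.558  0.1816 0.1323] rot [-3.1409  0.0005 -1.6512] q6->-0.39
N=4 dx 0.0002 dy -0.0001 dz 0.0148 twist -0.0002
```

View pics/s1.png

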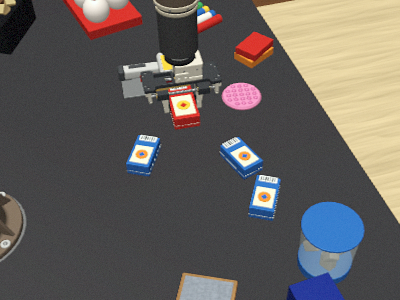

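move_arm([
  {"jaw": -1,"dx": 0.0002,"dy": 0,"dz": 0.0145,"twist": 0},
  {"jaw": -1,"dx": 0.0002,"dy": 0,"dz": 0.0145,"twist": 0},
  {"jaw": -1,"dx": 0.0002,"dy": 0,"dz": 0.0145,"twist": 0},
  {"jaw": -1,"dx": 0.0002,"dy": 0,"dz": 0.0145,"twist": 0},
  {"jaw": -1,"dx": 0,"dy": 0,"dz": 0,"twist": 0},
  {"jaw": 1,"dx": 0,"dy": 0,"dz": 0,"twist": 0},
  {"jaw": 1,"dx": 0,"dy": 0,"dz": 0,"twist": 0},
  {"jaw": 1,"dx": 0,"dy": 0,"dz": 0,"twist": 0},
  {"jaw": 1,"dx": 0,"dy": 0,"dz": 0,"twist": 0},
])

```text
t: 9.1
eef_pos: [0.5569, 0.1794, 0.0756]
ee_rot: [-3.141, 0.001, -1.652]
force: [-0.8, -0.3, -0.1]
width: 0.0854
gripper_force: 0.0
```

move_arm([
  {"jaw": 1,"dx": 0,"dy": 0,"dz": -0.015,"twist": 0},
  {"jaw": 1,"dx": 0,"dy": 0,"dz": -0.03,"twist": 0},
  {"jaw": 1,"dx": 0,"dy": 0,"dz": -0.03,"twist": 0},
  {"jaw": 1,"dx": 0,"dy": 0,"dz": -0.03,"twist": 0},
  {"jaw": 1,"dx": 0,"dy": 0,"dz": -0.03,"twist": 0},
  {"jaw": 1,"dx": 0,"dy": 0,"dz": 0,"twist": 0},
])

```text
t: 9.6
eef_pos: [0.5593, 0.1805, 0.217]
ee_rot: [-3.133, 0.006, -1.65]
force: [0.5, 0.3, 0.1]
width: 0.0878
gripper_force: 0.0
```

```bash
python3 -c "
from h import *
box('red_1',RED,(.558,.181,1.49),cams=('side',))
plan(.5114,.3972,.18,-.080,n=18)
"
```

```text
Traceback (most recent call last):
  File "h.py", line 35, in box
    m=masks(name,[p0[0],p0[1],0,z+.03],cams); r=fit(m,dim,p0,z); print(name,list(m),"x,y,yaw,IoU",r); return r
                                                ~~~^^^^^^^^^^^^
  File "h.py", line 23, in fit
    best=min((minimize(cost,[*p0[:2],p0[2]+d],method="Nelder-Mead",options=dict(initial_simplex=np.array([[*p0[:2],p0[2]+d]]*4)+np.vstack([np.zeros(3),np.diag([.012,.012,.15])]),xatol=2e-4,fatol=1e-4)) for d in(-.15,.15)),key=lambda r:r.fun)
  File "h.py", line 23, in <genexpr>
    best=min((minimize(cost,[*p0[:2],p0[2]+d],method="Nelder-Mead",options=dict(initial_simplex=np.array([[*p0[:2],p0[2]+d]]*4)+np.vstack([np.zeros(3),np.diag([.012,.012,.15])]),xatol=2e-4,fatol=1e-4)) for d in(-.15,.15)),key=lambda r:r.fun)
              ~~~~~~~~^^^^^^^^^^^^^^^^^^^^^^^^^^^^^^^^^^^^^^^^^^^^^^^^^^^^^^^^^^^^^^^^^^^^^^^^^^^^^^^^^^^^^^^^^^^^^^^^^^^^^^^^^^^^^^^^^^^^^^^^^^^^^^^^^^^^^^^^^^^^^^^^^^^^^^^^^^^^^^^^^^^^^^^^^^^^^^^^^^^
  File "h.py", line 22, in cost
    return -s/len(up)
           ~~^~~~~~~~
ZeroDivisionError: division by zero
```

```bash
sed -i 's/; r=fit(m,dim,p0,z); print/\n    if not m: print(name,"not seen"); return None\n    r=fit(m,dim,p0,z); print/' h.py; python3 -c "
from h import *
plan(.5114,.3972,.18,-.080,n=18)
box('red_1',RED,(.558,.181,1.49))
print([(d['score'],np.array(d['position'])) for d in arm.pinpoint('side','red_1')])
"
```

```text
t 9.7 pos [0.5572 0.1796 0.2118] rot [-3.1385  0.0029 -1.6517] q6->0.83
N=18 dx -0.0123 dy -0.0060 dz 0.0018 twist -0.0873
red_1 ['top', 'side'] x,y,yaw,IoU [0.5558 0.1781 1.4832 0.7357]
[(0.61, array([0.5591, 0.1742, 0.0002]))]
```

move_arm([
  {"jaw": 1,"dx": -0.0123,"dy": -0.006,"dz": 0.0018,"twist": -0.0873},
  {"jaw": 1,"dx": -0.0123,"dy": -0.006,"dz": 0.0018,"twist": -0.0873},
  {"jaw": 1,"dx": -0.0123,"dy": -0.006,"dz": 0.0018,"twist": -0.0873},
  {"jaw": 1,"dx": -0.0123,"dy": -0.006,"dz": 0.0018,"twist": -0.0873},
  {"jaw": 1,"dx": -0.0123,"dy": -0.006,"dz": 0.0018,"twist": -0.0873},
  {"jaw": 1,"dx": -0.0123,"dy": -0.006,"dz": 0.0018,"twist": -0.0873},
  {"jaw": 1,"dx": -0.0123,"dy": -0.006,"dz": 0.0018,"twist": -0.0873},
  {"jaw": 1,"dx": -0.0123,"dy": -0.006,"dz": 0.0018,"twist": -0.0873},
  {"jaw": 1,"dx": -0.0123,"dy": -0.006,"dz": 0.0018,"twist": -0.0873},
])

```text
t: 10.7
eef_pos: [0.5787, 0.2977, 0.1921]
ee_rot: [3.139, -0.0, -0.862]
force: [0.1, 0.3, -0.2]
width: 0.0876
gripper_force: 0.0
```

move_arm([
  {"jaw": 1,"dx": -0.0123,"dy": -0.006,"dz": 0.0018,"twist": -0.0873},
  {"jaw": 1,"dx": -0.0123,"dy": -0.006,"dz": 0.0018,"twist": -0.0873},
  {"jaw": 1,"dx": -0.0123,"dy": -0.006,"dz": 0.0018,"twist": -0.0873},
  {"jaw": 1,"dx": -0.0123,"dy": -0.006,"dz": 0.0018,"twist": -0.0873},
  {"jaw": 1,"dx": -0.0123,"dy": -0.006,"dz": 0.0018,"twist": -0.0873},
  {"jaw": 1,"dx": -0.0123,"dy": -0.006,"dz": 0.0018,"twist": -0.0873},
  {"jaw": 1,"dx": -0.0123,"dy": -0.006,"dz": 0.0018,"twist": -0.0873},
  {"jaw": 1,"dx": -0.0123,"dy": -0.006,"dz": 0.0018,"twist": -0.0873},
  {"jaw": 1,"dx": -0.0123,"dy": -0.006,"dz": 0.0018,"twist": -0.0873},
  {"jaw": 1,"dx": 0,"dy": 0,"dz": 0,"twist": 0},
])

```text
t: 11.53
eef_pos: [0.5093, 0.3972, 0.1759]
ee_rot: [3.14, 0.002, -0.074]
force: [1.1, -0.1, -0.7]
width: 0.0878
gripper_force: 0.0
```

```bash
python3 -c "
from h import *
plan(.5114,.3972,.087,-.080,n=5)
box('red_1',RED,(.558,.181,1.49))
f=arm.grab_frame('side');cv2.imwrite('pics/s2.png',cv2.resize(f[60:260,150:400],None,fx=3,fy=3))
"
```

```text
t 11.5 pos [0.5093 0.3972 0.1759] rot [ 3.1398  0.0015 -0.074 ] q6->0.83
N=5 dx 0.0004 dy -0.0000 dz 0.0178 twist 0.0012
red_1 ['top', 'side'] x,y,yaw,IoU [0.5564 0.179  1.479  0.9493]
```

View pics/s2.png

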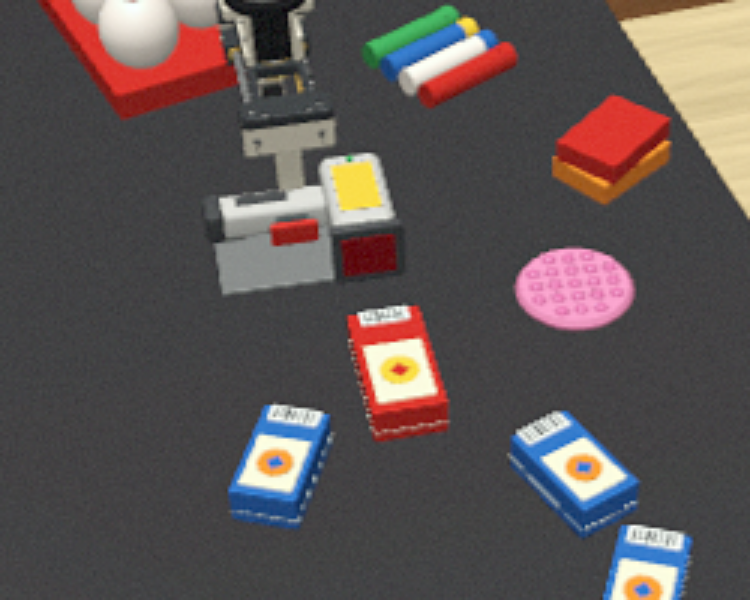

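move_arm([
  {"jaw": 1,"dx": 0.0004,"dy": 0,"dz": 0.0178,"twist": 0},
  {"jaw": 1,"dx": 0.0004,"dy": 0,"dz": 0.0178,"twist": 0},
  {"jaw": 1,"dx": 0.0004,"dy": 0,"dz": 0.0178,"twist": 0},
  {"jaw": 1,"dx": 0.0004,"dy": 0,"dz": 0.0178,"twist": 0},
  {"jaw": 1,"dx": 0.0004,"dy": 0,"dz": 0.0178,"twist": 0},
  {"jaw": 1,"dx": 0,"dy": 0,"dz": 0,"twist": 0},
], force=6)

```text
t: 12.28
eef_pos: [0.5122, 0.394, 0.0846]
ee_rot: [3.137, 0.004, -0.083]
force: [-0.6, -1.4, -0.9]
width: 0.0879
gripper_force: 0.0
```

move_arm([
  {"jaw": 0.5,"dx": 0,"dy": 0,"dz": 0,"twist": 0},
  {"jaw": 0.5,"dx": 0,"dy": 0,"dz": 0,"twist": 0},
  {"jaw": 0.5,"dx": 0,"dy": 0,"dz": 0,"twist": 0},
  {"jaw": 0.5,"dx": 0,"dy": 0,"dz": 0,"twist": 0},
])

```text
t: 12.62
eef_pos: [0.5135, 0.3967, 0.0898]
ee_rot: [-3.14, -0.001, -0.08]
force: [-0.0, -0.3, 0.6]
width: 0.0681
gripper_force: 0.0
```

move_arm([
  {"jaw": 0.25,"dx": 0,"dy": 0,"dz": 0,"twist": 0},
  {"jaw": 0.25,"dx": 0,"dy": 0,"dz": 0,"twist": 0},
  {"jaw": 0.25,"dx": 0,"dy": 0,"dz": 0,"twist": 0},
])

```text
t: 12.87
eef_pos: [0.5131, 0.3958, 0.0889]
ee_rot: [3.141, -0.0, -0.08]
force: [0.8, -2.6, 2.2]
width: 0.0556
gripper_force: 1.3
```

move_arm([
  {"jaw": 0.12,"dx": 0,"dy": 0,"dz": 0,"twist": 0},
  {"jaw": 0.12,"dx": 0,"dy": 0,"dz": 0,"twist": 0},
  {"jaw": 0.12,"dx": 0,"dy": 0,"dz": 0,"twist": 0},
])

```text
t: 13.12
eef_pos: [0.5132, 0.397, 0.0886]
ee_rot: [-3.14, -0.001, -0.08]
force: [-1.2, 2.0, 1.4]
width: 0.0493
gripper_force: 4.6
```

```bash
python3 -c "
from h import *
s=arm.get_state();print(s['t'],s['width'],s['gripper_force'],s['force'],s['eef_pos'])
f=arm.grab_frame('side');cv2.imwrite('pics/s3.png',cv2.resize(f[60:260,150:400],None,fx=3,fy=3))
"
```

```text
13.1167 0.049270304417925584 4.6089306101202965 [-1.158   2.0338  1.4191] [0.5132 0.397  0.0886]
```

View pics/s3.png

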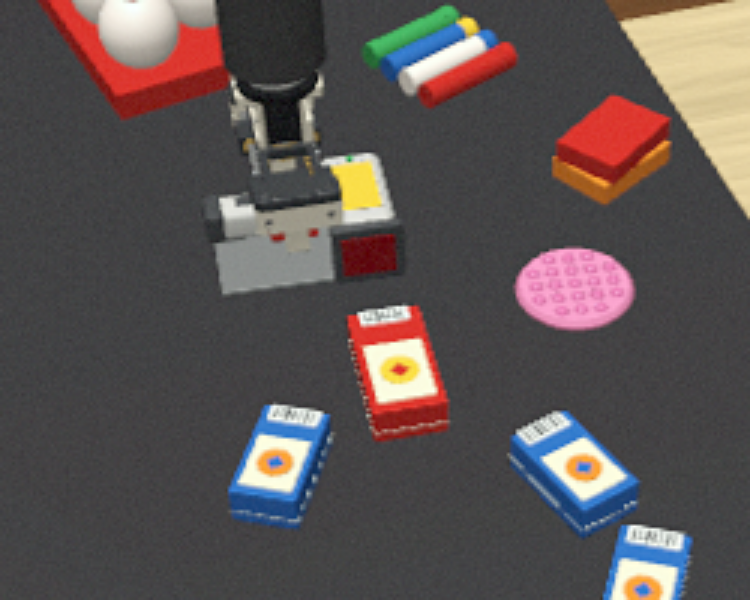

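The gripper now closes round the handle and trigger, with the jaws 49 mm apart. The red box is still in view in front of the window, its barcode at (385,315) in the crop.

move_arm([
  {"jaw": 0.1,"dx": 0,"dy": 0,"dz": 0,"twist": 0},
  {"jaw": 0.1,"dx": 0,"dy": 0,"dz": 0,"twist": 0},
  {"jaw": 0.1,"dx": 0,"dy": 0,"dz": 0,"twist": 0},
  {"jaw": 0.1,"dx": 0,"dy": 0,"dz": 0,"twist": 0},
  {"jaw": 0.1,"dx": 0,"dy": 0,"dz": 0,"twist": 0},
  {"jaw": 0.1,"dx": 0,"dy": 0,"dz": 0,"twist": 0},
  {"jaw": 0.1,"dx": 0,"dy": 0,"dz": 0,"twist": 0},
], force=6)

```text
t: 13.75
eef_pos: [0.5131, 0.3967, 0.0886]
ee_rot: [-3.141, -0.0, -0.08]
force: [-1.1, 5.2, 2.9]
width: 0.05
gripper_force: 6.0
```

move_arm([
  {"jaw": -0.1,"dx": 0,"dy": 0,"dz": 0,"twist": 0},
  {"jaw": -0.1,"dx": 0,"dy": 0,"dz": 0,"twist": 0},
  {"jaw": -0.1,"dx": 0,"dy": 0,"dz": 0,"twist": 0},
  {"jaw": -0.1,"dx": 0,"dy": 0,"dz": 0,"twist": 0},
  {"jaw": -0.1,"dx": 0,"dy": 0,"dz": 0,"twist": 0},
], force=20)

```text
t: 14.17
eef_pos: [0.5134, 0.3995, 0.0886]
ee_rot: [-3.136, -0.002, -0.079]
force: [-2.9, 14.9, -3.9]
width: 0.0437
gripper_force: 19.8
```

move_arm([
  {"jaw": -0.1,"dx": 0,"dy": -0.002,"dz": 0,"twist": 0},
  {"jaw": -0.1,"dx": 0,"dy": -0.002,"dz": 0,"twist": 0},
  {"jaw": -0.1,"dx": 0,"dy": 0,"dz": 0,"twist": 0},
  {"jaw": -0.1,"dx": 0,"dy": 0,"dz": 0,"twist": 0},
  {"jaw": -0.1,"dx": 0,"dy": 0,"dz": 0,"twist": 0},
  {"jaw": -0.1,"dx": 0,"dy": 0,"dz": 0,"twist": 0},
], force=20)

```text
t: 14.67
eef_pos: [0.5135, 0.4005, 0.0886]
ee_rot: [-3.14, -0.0, -0.08]
force: [-1.7, 5.7, 3.2]
width: 0.0419
gripper_force: 19.8
```

move_arm([
  {"jaw": 0.08,"dx": 0,"dy": 0.002,"dz": 0,"twist": 0},
  {"jaw": 0.08,"dx": 0,"dy": 0,"dz": 0,"twist": 0},
  {"jaw": 0.08,"dx": 0,"dy": 0,"dz": 0,"twist": 0},
  {"jaw": 0.08,"dx": 0,"dy": 0,"dz": 0,"twist": 0},
  {"jaw": 0.08,"dx": 0,"dy": 0,"dz": 0,"twist": 0},
  {"jaw": 0.08,"dx": 0,"dy": 0,"dz": 0,"twist": 0},
  {"jaw": 0.08,"dx": 0,"dy": 0,"dz": 0,"twist": 0},
  {"jaw": 0.08,"dx": 0,"dy": 0,"dz": 0,"twist": 0},
], force=7)

```text
t: 15.33
eef_pos: [0.5133, 0.3977, 0.0884]
ee_rot: [3.141, 0.0, -0.08]
force: [0.9, -1.2, 5.1]
width: 0.0483
gripper_force: 7.0
```

move_arm([
  {"jaw": -0.1,"dx": 0,"dy": -0.002,"dz": 0,"twist": 0},
  {"jaw": -0.1,"dx": 0,"dy": 0,"dz": 0,"twist": 0},
  {"jaw": -0.1,"dx": 0,"dy": 0,"dz": 0,"twist": 0},
  {"jaw": -0.1,"dx": 0,"dy": 0,"dz": 0,"twist": 0},
  {"jaw": -0.1,"dx": 0,"dy": 0,"dz": 0,"twist": 0},
  {"jaw": -0.1,"dx": 0,"dy": 0,"dz": 0,"twist": 0},
  {"jaw": -0.1,"dx": 0,"dy": 0,"dz": 0,"twist": 0},
], force=20)

```text
t: 15.92
eef_pos: [0.5135, 0.4006, 0.0884]
ee_rot: [-3.141, -0.0, -0.08]
force: [1.6, 4.0, 1.2]
width: 0.0419
gripper_force: 19.9
```

move_arm([
  {"jaw": 0.6,"dx": 0,"dy": 0.001,"dz": 0,"twist": 0},
  {"jaw": 1,"dx": 0,"dy": 0.001,"dz": 0,"twist": 0},
  {"jaw": 1,"dx": 0,"dy": 0,"dz": 0,"twist": 0},
  {"jaw": 1,"dx": 0,"dy": 0,"dz": 0,"twist": 0},
  {"jaw": 1,"dx": 0,"dy": 0,"dz": 0,"twist": 0},
  {"jaw": 1,"dx": 0,"dy": 0,"dz": -0.02,"twist": 0},
  {"jaw": 1,"dx": 0,"dy": 0,"dz": -0.04,"twist": 0},
  {"jaw": 1,"dx": 0,"dy": 0,"dz": -0.04,"twist": 0},
  {"jaw": 1,"dx": 0,"dy": 0,"dz": -0.02,"twist": 0},
  {"jaw": 1,"dx": 0,"dy": 0,"dz": 0,"twist": 0},
])

```text
t: 16.75
eef_pos: [0.5148, 0.4001, 0.2144]
ee_rot: [-3.134, -0.005, -0.079]
force: [0.7, 1.1, 0.5]
width: 0.0873
gripper_force: 0.0
```

```bash
python3 -c "
from h import *
r=box('red_1',RED,(.5564,.179,1.48))
plan(r[0],r[1],.20,r[2],n=18)
"
```

```text
red_1 ['top', 'side'] x,y,yaw,IoU [0.5556 0.1785 1.4903 0.9473]
t 16.9 pos [0.5125 0.3978 0.2071] rot [ 3.1402  0.0016 -0.0805] q6->-0.39
N=18 dx 0.0117 dy 0.0073 dz 0.0004 twist 0.0873
```

move_arm([
  {"jaw": 1,"dx": 0.0117,"dy": 0.0073,"dz": 0,"twist": 0.0873},
  {"jaw": 1,"dx": 0.0117,"dy": 0.0073,"dz": 0,"twist": 0.0873},
  {"jaw": 1,"dx": 0.0117,"dy": 0.0073,"dz": 0,"twist": 0.0873},
  {"jaw": 1,"dx": 0.0117,"dy": 0.0073,"dz": 0,"twist": 0.0873},
  {"jaw": 1,"dx": 0.0117,"dy": 0.0073,"dz": 0,"twist": 0.0873},
  {"jaw": 1,"dx": 0.0117,"dy": 0.0073,"dz": 0,"twist": 0.0873},
  {"jaw": 1,"dx": 0.0117,"dy": 0.0073,"dz": 0,"twist": 0.0873},
  {"jaw": 1,"dx": 0.0117,"dy": 0.0073,"dz": 0,"twist": 0.0873},
  {"jaw": 1,"dx": 0.0117,"dy": 0.0073,"dz": 0,"twist": 0.0873},
])

```text
t: 17.7
eef_pos: [0.5795, 0.2962, 0.2061]
ee_rot: [3.138, 0.0, -0.871]
force: [0.1, -0.8, 0.1]
width: 0.0877
gripper_force: 0.0
```

move_arm([
  {"jaw": 1,"dx": 0.0117,"dy": 0.0073,"dz": 0,"twist": 0.0873},
  {"jaw": 1,"dx": 0.0117,"dy": 0.0073,"dz": 0,"twist": 0.0873},
  {"jaw": 1,"dx": 0.0117,"dy": 0.0073,"dz": 0,"twist": 0.0873},
  {"jaw": 1,"dx": 0.0117,"dy": 0.0073,"dz": 0,"twist": 0.0873},
  {"jaw": 1,"dx": 0.0117,"dy": 0.0073,"dz": 0,"twist": 0.0873},
  {"jaw": 1,"dx": 0.0117,"dy": 0.0073,"dz": 0,"twist": 0.0873},
  {"jaw": 1,"dx": 0.0117,"dy": 0.0073,"dz": 0,"twist": 0.0873},
  {"jaw": 1,"dx": 0.0117,"dy": 0.0073,"dz": 0,"twist": 0.0873},
  {"jaw": 1,"dx": 0.0117,"dy": 0.0073,"dz": 0,"twist": 0.0873},
  {"jaw": 1,"dx": 0,"dy": 0,"dz": 0,"twist": 0},
  {"jaw": 1,"dx": 0,"dy": 0,"dz": 0,"twist": 0},
])

```text
t: 18.62
eef_pos: [0.5549, 0.1781, 0.2072]
ee_rot: [3.14, -0.001, -1.651]
force: [1.0, 0.3, -0.7]
width: 0.0877
gripper_force: 0.0
```

```bash
python3 -c "
from h import *
r=box('red_1',RED,(.5564,.179,1.48))
plan(.5556,.1785,.074,1.4903,n=5)
"
```

```text
red_1 ['top', 'side'] x,y,yaw,IoU [0.5559 0.1783 1.484  0.7156]
t 18.8 pos [0.5557 0.1792 0.2078] rot [ 3.141  -0.0005 -1.6503] q6->-0.39
N=5 dx 0.0001 dy 0.0000 dz 0.0268 twist 0.0002
```

move_arm([
  {"jaw": 1,"dx": 0,"dy": 0,"dz": 0.0268,"twist": 0},
  {"jaw": 1,"dx": 0,"dy": 0,"dz": 0.0268,"twist": 0},
  {"jaw": 1,"dx": 0,"dy": 0,"dz": 0.0268,"twist": 0},
  {"jaw": 1,"dx": 0,"dy": 0,"dz": 0.0268,"twist": 0},
  {"jaw": 1,"dx": 0,"dy": 0,"dz": 0.0268,"twist": 0},
  {"jaw": -1,"dx": 0,"dy": 0,"dz": 0,"twist": 0},
  {"jaw": -1,"dx": 0,"dy": 0,"dz": 0,"twist": 0},
  {"jaw": -1,"dx": 0,"dy": 0,"dz": 0,"twist": 0},
  {"jaw": -1,"dx": 0,"dy": 0,"dz": 0,"twist": 0},
  {"jaw": -1,"dx": 0,"dy": 0,"dz": 0,"twist": 0},
  {"jaw": -1,"dx": 0,"dy": 0,"dz": 0,"twist": 0},
], force=30)

```text
t: 19.73
eef_pos: [0.5564, 0.1794, 0.0761]
ee_rot: [-3.139, 0.002, -1.651]
force: [-1.0, 2.5, 6.2]
width: 0.0659
gripper_force: 30.0
```

move_arm([
  {"jaw": -1,"dx": 0,"dy": 0,"dz": -0.015,"twist": 0},
  {"jaw": -1,"dx": 0,"dy": 0,"dz": -0.02,"twist": 0},
  {"jaw": -1,"dx": 0,"dy": 0,"dz": -0.02,"twist": 0},
  {"jaw": -1,"dx": 0,"dy": 0,"dz": -0.02,"twist": 0},
  {"jaw": -1,"dx": 0,"dy": 0,"dz": -0.02,"twist": 0},
  {"jaw": -1,"dx": 0,"dy": 0,"dz": -0.015,"twist": 0},
  {"jaw": -1,"dx": 0,"dy": 0,"dz": 0,"twist": 0},
])

```text
t: 20.32
eef_pos: [0.5569, 0.1794, 0.1884]
ee_rot: [-3.136, 0.004, -1.651]
force: [0.3, 0.1, -0.4]
width: 0.0656
gripper_force: 30.0
```

```bash
python3 -c "
from h import *
s=arm.get_state();print(s['width'],s['gripper_force'],s['force'])
plan(.4432,-.3758,.18,1.0862,n=22)
"
```

```text
0.06564999774941717 29.997545778751373 [ 0.2966  0.1004 -0.3531]
t 20.3 pos [0.5569 0.1794 0.1884] rot [-3.1365  0.0036 -1.6512] q6->0.22
N=22 dx 0.0259 dy -0.0018 dz 0.0004 twist 0.0184
```

move_arm([
  {"jaw": -1,"dx": 0.0259,"dy": -0.0018,"dz": 0.0004,"twist": 0.0184},
  {"jaw": -1,"dx": 0.0259,"dy": -0.0018,"dz": 0.0004,"twist": 0.0184},
  {"jaw": -1,"dx": 0.0259,"dy": -0.0018,"dz": 0.0004,"twist": 0.0184},
  {"jaw": -1,"dx": 0.0259,"dy": -0.0018,"dz": 0.0004,"twist": 0.0184},
  {"jaw": -1,"dx": 0.0259,"dy": -0.0018,"dz": 0.0004,"twist": 0.0184},
  {"jaw": -1,"dx": 0.0259,"dy": -0.0018,"dz": 0.0004,"twist": 0.0184},
  {"jaw": -1,"dx": 0.0259,"dy": -0.0018,"dz": 0.0004,"twist": 0.0184},
  {"jaw": -1,"dx": 0.0259,"dy": -0.0018,"dz": 0.0004,"twist": 0.0184},
  {"jaw": -1,"dx": 0.0259,"dy": -0.0018,"dz": 0.0004,"twist": 0.0184},
  {"jaw": -1,"dx": 0.0259,"dy": -0.0018,"dz": 0.0004,"twist": 0.0184},
  {"jaw": -1,"dx": 0.0259,"dy": -0.0018,"dz": 0.0004,"twist": 0.0184},
])

```text
t: 21.23
eef_pos: [0.5252, -0.1061, 0.1794]
ee_rot: [3.141, 0.0, -1.855]
force: [-0.2, -0.2, -2.7]
width: 0.0657
gripper_force: 30.0
```

move_arm([
  {"jaw": -1,"dx": 0.0259,"dy": -0.0018,"dz": 0.0004,"twist": 0.0184},
  {"jaw": -1,"dx": 0.0259,"dy": -0.0018,"dz": 0.0004,"twist": 0.0184},
  {"jaw": -1,"dx": 0.0259,"dy": -0.0018,"dz": 0.0004,"twist": 0.0184},
  {"jaw": -1,"dx": 0.0259,"dy": -0.0018,"dz": 0.0004,"twist": 0.0184},
  {"jaw": -1,"dx": 0.0259,"dy": -0.0018,"dz": 0.0004,"twist": 0.0184},
  {"jaw": -1,"dx": 0.0259,"dy": -0.0018,"dz": 0.0004,"twist": 0.0184},
  {"jaw": -1,"dx": 0.0259,"dy": -0.0018,"dz": 0.0004,"twist": 0.0184},
  {"jaw": -1,"dx": 0.0259,"dy": -0.0018,"dz": 0.0004,"twist": 0.0184},
  {"jaw": -1,"dx": 0.0259,"dy": -0.0018,"dz": 0.0004,"twist": 0.0184},
  {"jaw": -1,"dx": 0.0259,"dy": -0.0018,"dz": 0.0004,"twist": 0.0184},
  {"jaw": -1,"dx": 0.0259,"dy": -0.0018,"dz": 0.0004,"twist": 0.0184},
  {"jaw": -1,"dx": 0,"dy": 0,"dz": 0,"twist": 0},
])

```text
t: 22.23
eef_pos: [0.4381, -0.3795, 0.1747]
ee_rot: [3.14, -0.0, -2.06]
force: [1.2, -0.3, -2.4]
width: 0.0657
gripper_force: 30.0
```

```bash
python3 -c "
from h import *
s=arm.get_state();print(s['width'],s['gripper_force'],s['force'])
r=box('red_1',RED,(.4432,-.3758,1.086),z=.105,cams=('side',))
plan(.4432,-.3758,.096,1.0862,n=5)
"
```

```text
0.06574940875581468 29.99745547771454 [ 1.1606 -0.3186 -2.4459]
red_1 not seen
t 22.3 pos [ 0.4391 -0.3773  0.1747] rot [ 3.1404  0.0002 -2.0588] q6->0.22
N=5 dx -0.0006 dy -0.0006 dz 0.0157 twist -0.0007
```

move_arm([
  {"jaw": -1,"dx": -0.0006,"dy": -0.0006,"dz": 0.015,"twist": 0},
  {"jaw": -1,"dx": -0.0006,"dy": -0.0006,"dz": 0.015,"twist": 0},
  {"jaw": -1,"dx": -0.0006,"dy": -0.0006,"dz": 0.015,"twist": 0},
  {"jaw": -1,"dx": -0.0006,"dy": -0.0006,"dz": 0.015,"twist": 0},
  {"jaw": -1,"dx": -0.0006,"dy": -0.0006,"dz": 0.01,"twist": 0},
  {"jaw": -1,"dx": 0,"dy": 0,"dz": 0,"twist": 0},
  {"jaw": -1,"dx": 0,"dy": 0,"dz": 0,"twist": 0},
  {"jaw": -1,"dx": 0,"dy": 0,"dz": 0,"twist": 0},
  {"jaw": -1,"dx": 0,"dy": 0,"dz": 0,"twist": 0},
])

```text
t: 23.08
eef_pos: [0.4449, -0.3756, 0.1066]
ee_rot: [-3.14, 0.0, -2.056]
force: [0.3, -0.2, -2.3]
width: 0.0655
gripper_force: 30.0
```

```bash
python3 -c "
from h import *
s=arm.get_state();print(s['width'],s['gripper_force'],s['force'])
plan(.4432,-.3758,.096,1.0862,n=1)
"
```

```text
0.06552904120320638 29.997458159923553 [ 0.3126 -0.1624 -2.318 ]
t 23.1 pos [ 0.4449 -0.3756  0.1066] rot [-3.1399  0.     -2.056 ] q6->0.22
N=1 dx 0.0010 dy 0.0014 dz 0.0106 twist -0.0006
```

Correct slightly, lower, release, lift.

move_arm([
  {"jaw": -1,"dx": 0.0005,"dy": 0.0007,"dz": 0.004,"twist": 0},
  {"jaw": -1,"dx": 0.0005,"dy": 0.0007,"dz": 0.004,"twist": 0},
  {"jaw": -1,"dx": 0,"dy": 0,"dz": 0.0025,"twist": 0},
  {"jaw": -1,"dx": 0,"dy": 0,"dz": 0,"twist": 0},
  {"jaw": -1,"dx": 0,"dy": 0,"dz": 0,"twist": 0},
])

```text
t: 23.5
eef_pos: [0.4424, -0.3758, 0.096]
ee_rot: [-3.141, -0.0, -2.056]
force: [-2.1, 3.2, 8.1]
width: 0.066
gripper_force: 30.0
```

move_arm([
  {"jaw": 1,"dx": 0,"dy": 0,"dz": 0,"twist": 0},
  {"jaw": 1,"dx": 0,"dy": 0,"dz": 0,"twist": 0},
  {"jaw": 1,"dx": 0,"dy": 0,"dz": 0,"twist": 0},
  {"jaw": 1,"dx": 0,"dy": 0,"dz": 0,"twist": 0},
  {"jaw": 1,"dx": 0,"dy": 0,"dz": -0.02,"twist": 0},
  {"jaw": 1,"dx": 0,"dy": 0,"dz": -0.03,"twist": 0},
  {"jaw": 1,"dx": 0,"dy": 0,"dz": -0.03,"twist": 0},
  {"jaw": 1,"dx": 0,"dy": 0,"dz": -0.02,"twist": 0},
  {"jaw": 1,"dx": 0,"dy": 0,"dz": 0,"twist": 0},
])

```text
t: 24.25
eef_pos: [0.4446, -0.377, 0.1999]
ee_rot: [-3.134, -0.0, -2.056]
force: [1.0, -1.2, 0.8]
width: 0.0873
gripper_force: 0.0
```

```bash
python3 -c "
from h import *
print(arm.get_state()['eef_pos'])
box('blue_1',BLUE,(.4318,.0964,1.05))
plan(.4318,.0964,.2,1.05,n=20)
"
```

```text
[ 0.4446 -0.377   0.1999]
blue_1 ['top', 'side'] x,y,yaw,IoU [0.4313 0.0968 1.0411 0.9377]
t 24.4 pos [ 0.4421 -0.3754  0.1941] rot [ 3.1402  0.0002 -2.0568] q6->-0.74
N=20 dx -0.0204 dy 0.0118 dz -0.0003 twist 0.0017
```

move_arm([
  {"jaw": 1,"dx": -0.0204,"dy": 0.0118,"dz": 0,"twist": 0.0017},
  {"jaw": 1,"dx": -0.0204,"dy": 0.0118,"dz": 0,"twist": 0.0017},
  {"jaw": 1,"dx": -0.0204,"dy": 0.0118,"dz": 0,"twist": 0.0017},
  {"jaw": 1,"dx": -0.0204,"dy": 0.0118,"dz": 0,"twist": 0.0017},
  {"jaw": 1,"dx": -0.0204,"dy": 0.0118,"dz": 0,"twist": 0.0017},
  {"jaw": 1,"dx": -0.0204,"dy": 0.0118,"dz": 0,"twist": 0.0017},
  {"jaw": 1,"dx": -0.0204,"dy": 0.0118,"dz": 0,"twist": 0.0017},
  {"jaw": 1,"dx": -0.0204,"dy": 0.0118,"dz": 0,"twist": 0.0017},
  {"jaw": 1,"dx": -0.0204,"dy": 0.0118,"dz": 0,"twist": 0.0017},
  {"jaw": 1,"dx": -0.0204,"dy": 0.0118,"dz": 0,"twist": 0.0017},
])

```text
t: 25.28
eef_pos: [0.4344, -0.1392, 0.1939]
ee_rot: [3.14, -0.001, -2.074]
force: [-0.3, 0.1, 0.2]
width: 0.0878
gripper_force: 0.0
```

move_arm([
  {"jaw": 1,"dx": -0.0204,"dy": 0.0118,"dz": 0,"twist": 0.0017},
  {"jaw": 1,"dx": -0.0204,"dy": 0.0118,"dz": 0,"twist": 0.0017},
  {"jaw": 1,"dx": -0.0204,"dy": 0.0118,"dz": 0,"twist": 0.0017},
  {"jaw": 1,"dx": -0.0204,"dy": 0.0118,"dz": 0,"twist": 0.0017},
  {"jaw": 1,"dx": -0.0204,"dy": 0.0118,"dz": 0,"twist": 0.0017},
  {"jaw": 1,"dx": -0.0204,"dy": 0.0118,"dz": 0,"twist": 0.0017},
  {"jaw": 1,"dx": -0.0204,"dy": 0.0118,"dz": 0,"twist": 0.0017},
  {"jaw": 1,"dx": -0.0204,"dy": 0.0118,"dz": 0,"twist": 0.0017},
  {"jaw": 1,"dx": -0.0204,"dy": 0.0118,"dz": 0,"twist": 0.0017},
  {"jaw": 1,"dx": -0.0204,"dy": 0.0118,"dz": 0,"twist": 0.0017},
  {"jaw": 1,"dx": 0,"dy": 0,"dz": 0,"twist": 0},
  {"jaw": 1,"dx": 0,"dy": 0,"dz": 0,"twist": 0},
])

```text
t: 26.28
eef_pos: [0.4315, 0.0961, 0.194]
ee_rot: [3.141, -0.002, -2.088]
force: [-0.5, -0.2, -0.2]
width: 0.0877
gripper_force: 0.0
```

```bash
python3 -c "
from h import *
r=box('red_1',RED,(.4432,-.3758,1.086),z=.02)
plan(.4316,.0966,.073,1.045,n=5)
"
```

```text
red_1 ['top', 'side'] x,y,yaw,IoU [ 0.4423 -0.3767  1.0824  0.9476]
t 26.5 pos [0.4316 0.0947 0.1946] rot [ 3.1411 -0.0011 -2.0913] q6->-0.75
N=5 dx -0.0003 dy 0.0002 dz 0.0243 twist 0.0011
```

move_arm([
  {"jaw": 1,"dx": 0,"dy": 0,"dz": 0.0243,"twist": 0},
  {"jaw": 1,"dx": 0,"dy": 0,"dz": 0.0243,"twist": 0},
  {"jaw": 1,"dx": 0,"dy": 0,"dz": 0.0243,"twist": 0},
  {"jaw": 1,"dx": 0,"dy": 0,"dz": 0.0243,"twist": 0},
  {"jaw": 1,"dx": 0,"dy": 0,"dz": 0.0235,"twist": 0},
  {"jaw": -1,"dx": 0,"dy": 0,"dz": 0,"twist": 0},
  {"jaw": -1,"dx": 0,"dy": 0,"dz": 0,"twist": 0},
  {"jaw": -1,"dx": 0,"dy": 0,"dz": 0,"twist": 0},
  {"jaw": -1,"dx": 0,"dy": 0,"dz": 0,"twist": 0},
  {"jaw": -1,"dx": 0,"dy": 0,"dz": 0,"twist": 0},
  {"jaw": -1,"dx": 0,"dy": 0,"dz": 0,"twist": 0},
  {"jaw": -1,"dx": 0,"dy": 0,"dz": 0,"twist": 0},
], force=25)

```text
t: 27.48
eef_pos: [0.4325, 0.0958, 0.0756]
ee_rot: [-3.141, 0.002, -2.09]
force: [-1.7, -0.6, 9.0]
width: 0.0575
gripper_force: 25.0
```

move_arm([
  {"jaw": -1,"dx": 0,"dy": 0,"dz": -0.015,"twist": 0},
  {"jaw": -1,"dx": 0,"dy": 0,"dz": -0.02,"twist": 0},
  {"jaw": -1,"dx": 0,"dy": 0,"dz": -0.02,"twist": 0},
  {"jaw": -1,"dx": 0,"dy": 0,"dz": 0,"twist": 0},
])

```text
t: 27.82
eef_pos: [0.4335, 0.0965, 0.133]
ee_rot: [-3.139, 0.005, -2.09]
force: [1.2, 0.1, -1.3]
width: 0.0577
gripper_force: 25.0
```

```bash
python3 -c "
from h import *
s=arm.get_state();print(s['width'],s['gripper_force'],s['force'])
plan(.5593,.1937,.13,1.491,n=9)
"
```

```text
0.05765939807750288 24.999260008335114 [ 1.1746  0.1258 -1.2953]
t 27.8 pos [0.4335 0.0965 0.133 ] rot [-3.1386  0.0055 -2.0895] q6->-0.41
N=9 dx -0.0148 dy -0.0099 dz 0.0003 twist -0.0488
```

move_arm([
  {"jaw": -1,"dx": -0.0148,"dy": -0.0099,"dz": 0,"twist": -0.0488},
  {"jaw": -1,"dx": -0.0148,"dy": -0.0099,"dz": 0,"twist": -0.0488},
  {"jaw": -1,"dx": -0.0148,"dy": -0.0099,"dz": 0,"twist": -0.0488},
  {"jaw": -1,"dx": -0.0148,"dy": -0.0099,"dz": 0,"twist": -0.0488},
  {"jaw": -1,"dx": -0.0148,"dy": -0.0099,"dz": 0,"twist": -0.0488},
  {"jaw": -1,"dx": -0.0148,"dy": -0.0099,"dz": 0,"twist": -0.0488},
  {"jaw": -1,"dx": -0.0148,"dy": -0.0099,"dz": 0,"twist": -0.0488},
  {"jaw": -1,"dx": -0.0148,"dy": -0.0099,"dz": 0,"twist": -0.0488},
  {"jaw": -1,"dx": -0.0148,"dy": -0.0099,"dz": 0,"twist": -0.0488},
  {"jaw": -1,"dx": 0,"dy": 0,"dz": 0,"twist": 0},
  {"jaw": -1,"dx": 0,"dy": 0,"dz": 0,"twist": 0},
])

```text
t: 28.73
eef_pos: [0.5578, 0.1929, 0.1288]
ee_rot: [3.141, -0.0, -1.651]
force: [-1.5, -0.5, -1.3]
width: 0.0579
gripper_force: 25.0
```

```bash
python3 -c "
from h import *
s=arm.get_state();print(s['width'],s['gripper_force'],s['force'])
plan(.5593,.1937,.0755,1.491,n=4)
"
```

```text
0.05785089336901823 24.998829066753387 [-1.4513 -0.4743 -1.2943]
t 28.7 pos [0.5578 0.1929 0.1288] rot [ 3.141  -0.0002 -1.6515] q6->-0.41
N=4 dx -0.0002 dy -0.0004 dz 0.0133 twist -0.0002
```

move_arm([
  {"jaw": -1,"dx": 0,"dy": -0.0003,"dz": 0.0133,"twist": 0},
  {"jaw": -1,"dx": 0,"dy": -0.0003,"dz": 0.0133,"twist": 0},
  {"jaw": -1,"dx": 0,"dy": -0.0003,"dz": 0.0133,"twist": 0},
  {"jaw": -1,"dx": 0,"dy": -0.0003,"dz": 0.0133,"twist": 0},
  {"jaw": -1,"dx": 0,"dy": 0,"dz": 0,"twist": 0},
  {"jaw": -1,"dx": 0,"dy": 0,"dz": 0,"twist": 0},
  {"jaw": 1,"dx": 0,"dy": 0,"dz": 0,"twist": 0},
  {"jaw": 1,"dx": 0,"dy": 0,"dz": 0,"twist": 0},
  {"jaw": 1,"dx": 0,"dy": 0,"dz": 0,"twist": 0},
  {"jaw": 1,"dx": 0,"dy": 0,"dz": 0,"twist": 0},
])

```text
t: 29.57
eef_pos: [0.5592, 0.1925, 0.0767]
ee_rot: [-3.141, 0.001, -1.651]
force: [-0.8, -0.9, -1.7]
width: 0.0791
gripper_force: 0.0
```

move_arm([
  {"jaw": 1,"dx": 0,"dy": 0,"dz": -0.015,"twist": 0},
  {"jaw": 1,"dx": 0,"dy": 0,"dz": -0.03,"twist": 0},
  {"jaw": 1,"dx": 0,"dy": 0,"dz": -0.03,"twist": 0},
  {"jaw": 1,"dx": 0,"dy": 0,"dz": -0.03,"twist": 0},
  {"jaw": 1,"dx": 0,"dy": 0,"dz": -0.02,"twist": 0},
  {"jaw": 1,"dx": 0,"dy": 0,"dz": 0,"twist": 0},
  {"jaw": 1,"dx": 0,"dy": 0,"dz": 0,"twist": 0},
])

```text
t: 30.15
eef_pos: [0.5595, 0.1928, 0.2029]
ee_rot: [-3.139, 0.002, -1.651]
force: [-0.5, -1.1, -1.3]
width: 0.0877
gripper_force: 0.0
```

```bash
python3 -c "
from h import *
plan(.5133,.3985,.18,-.080,n=18)
"
```

```text
t 30.1 pos [0.5595 0.1928 0.2029] rot [-3.139   0.0025 -1.6513] q6->0.83
N=18 dx -0.0118 dy -0.0055 dz 0.0013 twist -0.0873
```

move_arm([
  {"jaw": 1,"dx": -0.0118,"dy": -0.0055,"dz": 0.001,"twist": -0.0873},
  {"jaw": 1,"dx": -0.0118,"dy": -0.0055,"dz": 0.001,"twist": -0.0873},
  {"jaw": 1,"dx": -0.0118,"dy": -0.0055,"dz": 0.001,"twist": -0.0873},
  {"jaw": 1,"dx": -0.0118,"dy": -0.0055,"dz": 0.001,"twist": -0.0873},
  {"jaw": 1,"dx": -0.0118,"dy": -0.0055,"dz": 0.001,"twist": -0.0873},
  {"jaw": 1,"dx": -0.0118,"dy": -0.0055,"dz": 0.001,"twist": -0.0873},
  {"jaw": 1,"dx": -0.0118,"dy": -0.0055,"dz": 0.001,"twist": -0.0873},
  {"jaw": 1,"dx": -0.0118,"dy": -0.0055,"dz": 0.001,"twist": -0.0873},
  {"jaw": 1,"dx": -0.0118,"dy": -0.0055,"dz": 0.001,"twist": -0.0873},
])

```text
t: 30.9
eef_pos: [0.5776, 0.3052, 0.1904]
ee_rot: [3.139, 0.0, -0.862]
force: [-0.3, 0.4, -0.3]
width: 0.0876
gripper_force: 0.0
```

move_arm([
  {"jaw": 1,"dx": -0.0118,"dy": -0.0055,"dz": 0.001,"twist": -0.0873},
  {"jaw": 1,"dx": -0.0118,"dy": -0.0055,"dz": 0.001,"twist": -0.0873},
  {"jaw": 1,"dx": -0.0118,"dy": -0.0055,"dz": 0.001,"twist": -0.0873},
  {"jaw": 1,"dx": -0.0118,"dy": -0.0055,"dz": 0.001,"twist": -0.0873},
  {"jaw": 1,"dx": -0.0118,"dy": -0.0055,"dz": 0.001,"twist": -0.0873},
  {"jaw": 1,"dx": -0.0118,"dy": -0.0055,"dz": 0.001,"twist": -0.0873},
  {"jaw": 1,"dx": -0.0118,"dy": -0.0055,"dz": 0.001,"twist": -0.0873},
  {"jaw": 1,"dx": -0.0118,"dy": -0.0055,"dz": 0.001,"twist": -0.0873},
  {"jaw": 1,"dx": -0.0118,"dy": -0.0055,"dz": 0.001,"twist": -0.0873},
  {"jaw": 1,"dx": 0,"dy": 0,"dz": 0,"twist": 0},
  {"jaw": 1,"dx": 0,"dy": 0,"dz": 0,"twist": 0},
])

```text
t: 31.82
eef_pos: [0.5111, 0.3981, 0.182]
ee_rot: [3.14, 0.001, -0.08]
force: [0.3, 0.2, -0.0]
width: 0.0877
gripper_force: 0.0
```

```bash
python3 -c "
from h import *
r=box('blue_1',BLUE,(.5593,.1937,1.49))
d=rot(1.651)@(r[:2]-(.5746,.3841)); print('scanner frame centre',d)
plan(.5133,.3985,.0885,-.080,n=5)
"
```

```text
blue_1 ['top', 'side'] x,y,yaw,IoU [0.5583 0.1925 1.4923 0.9503]
scanner frame centre [ 0.1923 -0.0009]
t 32.0 pos [0.5123 0.3977 0.1828] rot [ 3.1411  0.0002 -0.0818] q6->0.83
N=5 dx 0.0002 dy -0.0002 dz 0.0189 twist -0.0004
```

move_arm([
  {"jaw": 1,"dx": 0.0002,"dy": 0,"dz": 0.0189,"twist": 0},
  {"jaw": 1,"dx": 0.0002,"dy": 0,"dz": 0.0189,"twist": 0},
  {"jaw": 1,"dx": 0.0002,"dy": 0,"dz": 0.0189,"twist": 0},
  {"jaw": 1,"dx": 0.0002,"dy": 0,"dz": 0.0189,"twist": 0},
  {"jaw": 1,"dx": 0.0002,"dy": 0,"dz": 0.0189,"twist": 0},
  {"jaw": 1,"dx": 0,"dy": 0,"dz": 0,"twist": 0},
  {"jaw": 0.5,"dx": 0,"dy": 0,"dz": 0,"twist": 0},
  {"jaw": 0.5,"dx": 0,"dy": 0,"dz": 0,"twist": 0},
  {"jaw": 0.5,"dx": 0,"dy": 0,"dz": 0,"twist": 0},
  {"jaw": 0.5,"dx": 0,"dy": 0,"dz": 0,"twist": 0},
], force=7)

```text
t: 32.85
eef_pos: [0.5134, 0.3986, 0.0901]
ee_rot: [-3.14, -0.001, -0.08]
force: [0.4, -0.4, -0.4]
width: 0.0681
gripper_force: 0.0
```

```bash
python3 -c "
from h import *
plan(.5133,.3985,.0885,-.080,n=1)
"
```

```text
t 32.9 pos [0.5134 0.3986 0.0901] rot [-3.1397 -0.0013 -0.0801] q6->0.83
N=1 dx -0.0001 dy 0.0001 dz 0.0016 twist -0.0001
```

move_arm([
  {"jaw": 0.25,"dx": 0,"dy": 0,"dz": 0,"twist": 0},
  {"jaw": 0.25,"dx": 0,"dy": 0,"dz": 0,"twist": 0},
  {"jaw": 0.08,"dx": 0,"dy": 0,"dz": 0,"twist": 0},
  {"jaw": 0.08,"dx": 0,"dy": 0,"dz": 0,"twist": 0},
  {"jaw": 0.08,"dx": 0,"dy": 0,"dz": 0,"twist": 0},
  {"jaw": 0.08,"dx": 0,"dy": 0,"dz": 0,"twist": 0},
  {"jaw": 0.08,"dx": 0,"dy": 0,"dz": 0,"twist": 0},
  {"jaw": 0.08,"dx": 0,"dy": 0,"dz": 0,"twist": 0},
  {"jaw": 0.08,"dx": 0,"dy": 0,"dz": 0,"twist": 0},
  {"jaw": 0.08,"dx": 0,"dy": 0,"dz": 0,"twist": 0},
], force=7)

```text
t: 33.68
eef_pos: [0.5129, 0.3978, 0.0889]
ee_rot: [3.141, -0.0, -0.08]
force: [0.3, -4.5, 5.8]
width: 0.0481
gripper_force: 7.0
```

move_arm([
  {"jaw": 0.08,"dx": 0,"dy": 0,"dz": 0,"twist": 0},
  {"jaw": 0.08,"dx": 0,"dy": 0,"dz": 0,"twist": 0},
  {"jaw": 0.08,"dx": 0,"dy": 0,"dz": 0,"twist": 0},
], force=7)

```text
t: 33.93
eef_pos: [0.5129, 0.3977, 0.0889]
ee_rot: [3.141, -0.0, -0.08]
force: [0.9, -3.9, 5.7]
width: 0.0482
gripper_force: 7.0
```

move_arm([
  {"jaw": -0.1,"dx": 0,"dy": -0.002,"dz": 0,"twist": 0},
  {"jaw": -0.1,"dx": 0,"dy": 0,"dz": 0,"twist": 0},
  {"jaw": -0.1,"dx": 0,"dy": 0,"dz": 0,"twist": 0},
  {"jaw": -0.1,"dx": 0,"dy": 0,"dz": 0,"twist": 0},
  {"jaw": -0.1,"dx": 0,"dy": 0,"dz": 0,"twist": 0},
  {"jaw": -0.1,"dx": 0,"dy": 0,"dz": 0,"twist": 0},
  {"jaw": -0.1,"dx": 0,"dy": 0,"dz": 0,"twist": 0},
  {"jaw": -0.1,"dx": 0,"dy": 0,"dz": 0,"twist": 0},
], force=20)

```text
t: 34.6
eef_pos: [0.5132, 0.4006, 0.0889]
ee_rot: [-3.14, -0.001, -0.08]
force: [0.1, 1.9, 4.9]
width: 0.0421
gripper_force: 19.9
```

move_arm([
  {"jaw": 0.6,"dx": 0,"dy": 0.001,"dz": 0,"twist": 0},
  {"jaw": 1,"dx": 0,"dy": 0.001,"dz": 0,"twist": 0},
  {"jaw": 1,"dx": 0,"dy": 0,"dz": 0,"twist": 0},
  {"jaw": 1,"dx": 0,"dy": 0,"dz": 0,"twist": 0},
  {"jaw": 1,"dx": 0,"dy": 0,"dz": 0,"twist": 0},
  {"jaw": 1,"dx": 0,"dy": 0,"dz": -0.02,"twist": 0},
  {"jaw": 1,"dx": 0,"dy": 0,"dz": -0.04,"twist": 0},
  {"jaw": 1,"dx": 0,"dy": 0,"dz": -0.04,"twist": 0},
  {"jaw": 1,"dx": 0,"dy": 0,"dz": -0.02,"twist": 0},
  {"jaw": 1,"dx": 0,"dy": 0,"dz": 0,"twist": 0},
])

```text
t: 35.43
eef_pos: [0.5147, 0.4003, 0.2148]
ee_rot: [-3.134, -0.006, -0.079]
force: [0.8, 0.4, 1.2]
width: 0.0874
gripper_force: 0.0
```

```bash
python3 -c "
from h import *
r=box('blue_1',BLUE,(.5583,.1925,1.49))
box('red_1',RED,(.4432,-.3758,1.086),z=.02)
plan(r[0],r[1],.20,r[2],n=18)
"
```

```text
blue_1 ['top', 'side'] x,y,yaw,IoU [0.5586 0.1925 1.4727 0.9448]
red_1 ['top', 'side'] x,y,yaw,IoU [ 0.4419 -0.3775  1.0852  0.9566]
t 35.8 pos [0.5126 0.3978 0.2073] rot [ 3.1398  0.0012 -0.0799] q6->-0.43
N=18 dx 0.0113 dy 0.0065 dz 0.0004 twist 0.0883
```

move_arm([
  {"jaw": 1,"dx": 0.0113,"dy": 0.0065,"dz": 0,"twist": 0.0875},
  {"jaw": 1,"dx": 0.0113,"dy": 0.0065,"dz": 0,"twist": 0.0875},
  {"jaw": 1,"dx": 0.0113,"dy": 0.0065,"dz": 0,"twist": 0.0875},
  {"jaw": 1,"dx": 0.0113,"dy": 0.0065,"dz": 0,"twist": 0.0875},
  {"jaw": 1,"dx": 0.0113,"dy": 0.0065,"dz": 0,"twist": 0.0875},
  {"jaw": 1,"dx": 0.0113,"dy": 0.0065,"dz": 0,"twist": 0.0875},
  {"jaw": 1,"dx": 0.0113,"dy": 0.0065,"dz": 0,"twist": 0.0875},
  {"jaw": 1,"dx": 0.0113,"dy": 0.0065,"dz": 0,"twist": 0.0875},
  {"jaw": 1,"dx": 0.0113,"dy": 0.0065,"dz": 0,"twist": 0.0875},
])

```text
t: 36.58
eef_pos: [0.5794, 0.3042, 0.2077]
ee_rot: [3.14, -0.0, -0.872]
force: [-0.1, -0.3, -0.4]
width: 0.0878
gripper_force: 0.0
```

move_arm([
  {"jaw": 1,"dx": 0.0113,"dy": 0.0065,"dz": 0,"twist": 0.0875},
  {"jaw": 1,"dx": 0.0113,"dy": 0.0065,"dz": 0,"twist": 0.0875},
  {"jaw": 1,"dx": 0.0113,"dy": 0.0065,"dz": 0,"twist": 0.0875},
  {"jaw": 1,"dx": 0.0113,"dy": 0.0065,"dz": 0,"twist": 0.0875},
  {"jaw": 1,"dx": 0.0113,"dy": 0.0065,"dz": 0,"twist": 0.0875},
  {"jaw": 1,"dx": 0.0113,"dy": 0.0065,"dz": 0,"twist": 0.0875},
  {"jaw": 1,"dx": 0.0113,"dy": 0.0065,"dz": 0,"twist": 0.0875},
  {"jaw": 1,"dx": 0.0113,"dy": 0.0065,"dz": 0,"twist": 0.0875},
  {"jaw": 1,"dx": 0.0113,"dy": 0.0065,"dz": 0,"twist": 0.0875},
  {"jaw": 1,"dx": 0,"dy": 0,"dz": 0,"twist": 0},
  {"jaw": 1,"dx": 0,"dy": 0,"dz": 0,"twist": 0},
])

```text
t: 37.5
eef_pos: [0.56, 0.1918, 0.2084]
ee_rot: [3.141, -0.0, -1.654]
force: [0.9, 0.4, 0.1]
width: 0.0878
gripper_force: 0.0
```

```bash
python3 -c "
from h import *
plan(.5585,.1927,.0745,1.485,n=5)
"
```

```text
t 37.5 pos [0.56   0.1918 0.2084] rot [ 3.1413 -0.0003 -1.6539] q6->-0.42
N=5 dx -0.0002 dy 0.0003 dz 0.0268 twist 0.0005
```

move_arm([
  {"jaw": 1,"dx": -0.0002,"dy": 0.0003,"dz": 0.0268,"twist": 0},
  {"jaw": 1,"dx": -0.0002,"dy": 0.0003,"dz": 0.0268,"twist": 0},
  {"jaw": 1,"dx": -0.0002,"dy": 0.0003,"dz": 0.0268,"twist": 0},
  {"jaw": 1,"dx": -0.0002,"dy": 0,"dz": 0.0268,"twist": 0},
  {"jaw": 1,"dx": 0,"dy": 0,"dz": 0.0268,"twist": 0},
  {"jaw": -1,"dx": 0,"dy": 0,"dz": 0,"twist": 0},
  {"jaw": -1,"dx": 0,"dy": 0,"dz": 0,"twist": 0},
  {"jaw": -1,"dx": 0,"dy": 0,"dz": 0,"twist": 0},
  {"jaw": -1,"dx": 0,"dy": 0,"dz": 0,"twist": 0},
  {"jaw": -1,"dx": 0,"dy": 0,"dz": 0,"twist": 0},
  {"jaw": -1,"dx": 0,"dy": 0,"dz": 0,"twist": 0},
  {"jaw": -1,"dx": 0,"dy": 0,"dz": 0,"twist": 0},
], force=25)

```text
t: 38.5
eef_pos: [0.5599, 0.1936, 0.0763]
ee_rot: [-3.139, 0.002, -1.654]
force: [-2.2, 1.0, 7.0]
width: 0.0576
gripper_force: 25.0
```

move_arm([
  {"jaw": -1,"dx": 0,"dy": 0,"dz": -0.015,"twist": 0},
  {"jaw": -1,"dx": 0,"dy": 0,"dz": -0.025,"twist": 0},
  {"jaw": -1,"dx": 0,"dy": 0,"dz": -0.025,"twist": 0},
  {"jaw": -1,"dx": 0,"dy": 0,"dz": -0.025,"twist": 0},
  {"jaw": -1,"dx": 0,"dy": 0,"dz": -0.025,"twist": 0},
  {"jaw": -1,"dx": 0,"dy": 0,"dz": -0.015,"twist": 0},
  {"jaw": -1,"dx": 0,"dy": 0,"dz": 0,"twist": 0},
])

```text
t: 39.08
eef_pos: [0.5607, 0.1938, 0.2093]
ee_rot: [-3.136, 0.004, -1.654]
force: [0.5, 0.1, -0.6]
width: 0.0582
gripper_force: 25.0
```

```bash
python3 -c "
from h import *
s=arm.get_state();print(s['width'],s['gripper_force'],s['force'])
plan(.4428,-.3763,.20,1.0855,n=22)
"
```

```text
0.058172630921741734 24.998684227466583 [ 0.4546  0.1237 -0.6021]
t 39.1 pos [0.5607 0.1938 0.2093] rot [-3.1358  0.0042 -1.6543] q6->0.22
N=22 dx 0.0266 dy -0.0019 dz 0.0004 twist 0.0183
```

move_arm([
  {"jaw": -1,"dx": 0.0266,"dy": -0.0019,"dz": 0,"twist": 0.0183},
  {"jaw": -1,"dx": 0.0266,"dy": -0.0019,"dz": 0,"twist": 0.0183},
  {"jaw": -1,"dx": 0.0266,"dy": -0.0019,"dz": 0,"twist": 0.0183},
  {"jaw": -1,"dx": 0.0266,"dy": -0.0019,"dz": 0,"twist": 0.0183},
  {"jaw": -1,"dx": 0.0266,"dy": -0.0019,"dz": 0,"twist": 0.0183},
  {"jaw": -1,"dx": 0.0266,"dy": -0.0019,"dz": 0,"twist": 0.0183},
  {"jaw": -1,"dx": 0.0266,"dy": -0.0019,"dz": 0,"twist": 0.0183},
  {"jaw": -1,"dx": 0.0266,"dy": -0.0019,"dz": 0,"twist": 0.0183},
  {"jaw": -1,"dx": 0.0266,"dy": -0.0019,"dz": 0,"twist": 0.0183},
  {"jaw": -1,"dx": 0.0266,"dy": -0.0019,"dz": 0,"twist": 0.0183},
  {"jaw": -1,"dx": 0.0266,"dy": -0.0019,"dz": 0,"twist": 0.0183},
])

```text
t: 40.0
eef_pos: [0.5279, -0.0995, 0.2042]
ee_rot: [3.141, 0.0, -1.857]
force: [0.8, -0.3, -0.4]
width: 0.0579
gripper_force: 25.0
```

move_arm([
  {"jaw": -1,"dx": 0.0266,"dy": -0.0019,"dz": 0,"twist": 0.0183},
  {"jaw": -1,"dx": 0.0266,"dy": -0.0019,"dz": 0,"twist": 0.0183},
  {"jaw": -1,"dx": 0.0266,"dy": -0.0019,"dz": 0,"twist": 0.0183},
  {"jaw": -1,"dx": 0.0266,"dy": -0.0019,"dz": 0,"twist": 0.0183},
  {"jaw": -1,"dx": 0.0266,"dy": -0.0019,"dz": 0,"twist": 0.0183},
  {"jaw": -1,"dx": 0.0266,"dy": -0.0019,"dz": 0,"twist": 0.0183},
  {"jaw": -1,"dx": 0.0266,"dy": -0.0019,"dz": 0,"twist": 0.0183},
  {"jaw": -1,"dx": 0.0266,"dy": -0.0019,"dz": 0,"twist": 0.0183},
  {"jaw": -1,"dx": 0.0266,"dy": -0.0019,"dz": 0,"twist": 0.0183},
  {"jaw": -1,"dx": 0.0266,"dy": -0.0019,"dz": 0,"twist": 0.0183},
  {"jaw": -1,"dx": 0.0266,"dy": -0.0019,"dz": 0,"twist": 0.0183},
  {"jaw": -1,"dx": 0,"dy": 0,"dz": 0,"twist": 0},
])

```text
t: 41.0
eef_pos: [0.4385, -0.3804, 0.2039]
ee_rot: [3.14, -0.0, -2.061]
force: [0.8, 0.8, -0.8]
width: 0.058
gripper_force: 25.0
```

move_arm([
  {"jaw": -1,"dx": 0,"dy": 0,"dz": 0,"twist": 0},
  {"jaw": -1,"dx": 0,"dy": 0,"dz": 0,"twist": 0},
])

```text
t: 41.17
eef_pos: [0.4402, -0.3773, 0.2042]
ee_rot: [3.141, 0.0, -2.058]
force: [-0.3, -0.7, -2.1]
width: 0.0581
gripper_force: 25.0
```

```bash
python3 -c "
from h import *
s=arm.get_state();print(s['width'],s['gripper_force'],s['force'])
f=arm.grab_frame('side');cv2.imwrite('pics/s4.png',cv2.resize(f[220:440,220:470],None,fx=2.5,fy=2.5))
plan(.4428,-.3763,.1315,1.0855,n=5)
"
```

```text
0.058078290032819925 24.998576939105988 [-0.2989 -0.7014 -2.0518]
t 41.2 pos [ 0.4405 -0.377   0.2043] rot [ 3.1411  0.0002 -2.0573] q6->0.22
N=5 dx -0.0003 dy -0.0003 dz 0.0146 twist -0.0002
```

View pics/s4.png

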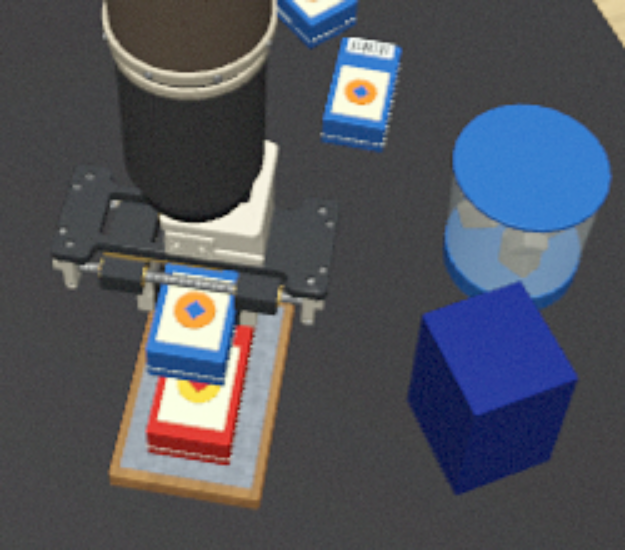

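The picture shows the blue box level in the jaws at (190,325), in line above the red box on the riser at (200,405). I lower and release it.

move_arm([
  {"jaw": -1,"dx": -0.0003,"dy": -0.0003,"dz": 0.0145,"twist": 0},
  {"jaw": -1,"dx": -0.0003,"dy": -0.0003,"dz": 0.0145,"twist": 0},
  {"jaw": -1,"dx": -0.0003,"dy": -0.0003,"dz": 0.0145,"twist": 0},
  {"jaw": -1,"dx": -0.0003,"dy": -0.0003,"dz": 0.0145,"twist": 0},
  {"jaw": -1,"dx": 0,"dy": 0,"dz": 0.0095,"twist": 0},
  {"jaw": -1,"dx": 0,"dy": 0,"dz": 0,"twist": 0},
  {"jaw": -1,"dx": 0,"dy": 0,"dz": 0,"twist": 0},
  {"jaw": -1,"dx": 0,"dy": 0,"dz": 0,"twist": 0},
])

```text
t: 41.88
eef_pos: [0.4428, -0.377, 0.1379]
ee_rot: [-3.141, -0.0, -2.057]
force: [-0.5, 0.8, -1.2]
width: 0.0577
gripper_force: 25.0
```

```bash
python3 -c "
from h import *
s=arm.get_state();print(s['width'],s['gripper_force'],s['force'])
plan(.4428,-.3763,.1315,1.0855,n=1)
"
```

```text
0.0577239639807337 24.99856173992157 [-0.5128  0.8398 -1.1656]
t 41.9 pos [ 0.4428 -0.377   0.1379] rot [-3.1406 -0.0001 -2.0567] q6->0.22
N=1 dx -0.0006 dy 0.0003 dz 0.0064 twist -0.0006
```

move_arm([
  {"jaw": -1,"dx": -0.0003,"dy": 0,"dz": 0.003,"twist": 0},
  {"jaw": -1,"dx": -0.0003,"dy": 0,"dz": 0.003,"twist": 0},
  {"jaw": -1,"dx": 0,"dy": 0,"dz": 0,"twist": 0},
  {"jaw": -1,"dx": 0,"dy": 0,"dz": 0,"twist": 0},
  {"jaw": -1,"dx": 0,"dy": 0,"dz": 0,"twist": 0},
])

```text
t: 42.3
eef_pos: [0.4431, -0.3768, 0.1321]
ee_rot: [-3.14, -0.0, -2.057]
force: [-0.1, 1.5, 4.7]
width: 0.0577
gripper_force: 25.0
```

move_arm([
  {"jaw": 1,"dx": 0,"dy": 0,"dz": 0,"twist": 0},
  {"jaw": 1,"dx": 0,"dy": 0,"dz": 0,"twist": 0},
  {"jaw": 1,"dx": 0,"dy": 0,"dz": 0,"twist": 0},
  {"jaw": 1,"dx": 0,"dy": 0,"dz": 0,"twist": 0},
  {"jaw": 1,"dx": 0,"dy": 0,"dz": -0.02,"twist": 0},
  {"jaw": 1,"dx": 0,"dy": 0,"dz": -0.03,"twist": 0},
  {"jaw": 1,"dx": 0,"dy": 0,"dz": -0.03,"twist": 0},
  {"jaw": 1,"dx": 0,"dy": 0,"dz": -0.02,"twist": 0},
  {"jaw": 1,"dx": 0,"dy": 0,"dz": 0,"twist": 0},
])

```text
t: 43.05
eef_pos: [0.4443, -0.3776, 0.2361]
ee_rot: [-3.134, -0.0, -2.057]
force: [0.4, -0.4, 0.3]
width: 0.0875
gripper_force: 0.0
```

```bash
python3 -c "
from h import *
box('blue_1',BLUE,(.6751,-.1269,1.035))
r=box('blue_1',BLUE,(.664,.0135,1.896))
plan(.675,-.127,.22,1.035,n=13)
"
```

```text
blue_1 ['top', 'side'] x,y,yaw,IoU [ 0.675  -0.1274  1.0256  0.9473]
blue_1 ['top', 'side'] x,y,yaw,IoU [0.6645 0.0126 1.882  0.8561]
t 43.5 pos [ 0.4422 -0.3763  0.2301] rot [ 3.1397 -0.0002 -2.0575] q6->-0.35
N=13 dx -0.0255 dy -0.0063 dz 0.0008 twist 0.0038
```

move_arm([
  {"jaw": 1,"dx": -0.0255,"dy": -0.0063,"dz": 0.0008,"twist": 0.0038},
  {"jaw": 1,"dx": -0.0255,"dy": -0.0063,"dz": 0.0008,"twist": 0.0038},
  {"jaw": 1,"dx": -0.0255,"dy": -0.0063,"dz": 0.0008,"twist": 0.0038},
  {"jaw": 1,"dx": -0.0255,"dy": -0.0063,"dz": 0.0008,"twist": 0.0038},
  {"jaw": 1,"dx": -0.0255,"dy": -0.0063,"dz": 0.0008,"twist": 0.0038},
  {"jaw": 1,"dx": -0.0255,"dy": -0.0063,"dz": 0.0008,"twist": 0.0038},
  {"jaw": 1,"dx": -0.0255,"dy": -0.0063,"dz": 0.0008,"twist": 0.0038},
])

```text
t: 44.03
eef_pos: [0.5671, -0.2396, 0.2249]
ee_rot: [3.141, -0.0, -2.084]
force: [0.2, -0.5, 0.2]
width: 0.0876
gripper_force: 0.0
```

move_arm([
  {"jaw": 1,"dx": -0.0255,"dy": -0.0063,"dz": 0.0008,"twist": 0.0038},
  {"jaw": 1,"dx": -0.0255,"dy": -0.0063,"dz": 0.0008,"twist": 0.0038},
  {"jaw": 1,"dx": -0.0255,"dy": -0.0063,"dz": 0.0008,"twist": 0.0038},
  {"jaw": 1,"dx": -0.0255,"dy": -0.0063,"dz": 0.0008,"twist": 0.0038},
  {"jaw": 1,"dx": -0.0255,"dy": -0.0063,"dz": 0.0008,"twist": 0.0038},
  {"jaw": 1,"dx": -0.0255,"dy": -0.0063,"dz": 0.0008,"twist": 0.0038},
  {"jaw": 1,"dx": 0,"dy": 0,"dz": 0,"twist": 0},
  {"jaw": 1,"dx": 0,"dy": 0,"dz": 0,"twist": 0},
])

```text
t: 44.7
eef_pos: [0.6761, -0.1259, 0.2193]
ee_rot: [3.14, -0.001, -2.105]
force: [0.8, -0.3, 0.8]
width: 0.0879
gripper_force: 0.0
```

```bash
python3 -c "
from h import *
r=box('red_1',RED,(.4428,-.3763,1.086),z=.02)
r=box('blue_1',BLUE,(.4428,-.3763,1.086),z=.056)
plan(.675,-.127,.0745,1.03,n=6)
"
```

```text
red_1 ['top'] x,y,yaw,IoU [ 0.4417 -0.3775  1.0653  0.206 ]
blue_1 ['top', 'side'] x,y,yaw,IoU [ 0.442  -0.3786  1.0866  0.9453]
t 45.1 pos [ 0.6753 -0.1277  0.2211] rot [-3.1413  0.0002 -2.1077] q6->-0.35
N=6 dx -0.0001 dy 0.0001 dz 0.0244 twist 0.0006
```

move_arm([
  {"jaw": 1,"dx": 0,"dy": 0,"dz": 0.0244,"twist": 0},
  {"jaw": 1,"dx": 0,"dy": 0,"dz": 0.0244,"twist": 0},
  {"jaw": 1,"dx": 0,"dy": 0,"dz": 0.0244,"twist": 0},
  {"jaw": 1,"dx": 0,"dy": 0,"dz": 0.0244,"twist": 0},
  {"jaw": 1,"dx": 0,"dy": 0,"dz": 0.0244,"twist": 0},
  {"jaw": 1,"dx": 0,"dy": 0,"dz": 0.0244,"twist": 0},
  {"jaw": -1,"dx": 0,"dy": 0,"dz": 0,"twist": 0},
  {"jaw": -1,"dx": 0,"dy": 0,"dz": 0,"twist": 0},
  {"jaw": -1,"dx": 0,"dy": 0,"dz": 0,"twist": 0},
  {"jaw": -1,"dx": 0,"dy": 0,"dz": 0,"twist": 0},
  {"jaw": -1,"dx": 0,"dy": 0,"dz": 0,"twist": 0},
  {"jaw": -1,"dx": 0,"dy": 0,"dz": 0,"twist": 0},
])

```text
t: 46.1
eef_pos: [0.6765, -0.127, 0.0763]
ee_rot: [-3.139, 0.001, -2.107]
force: [-0.3, 0.4, 5.3]
width: 0.058
gripper_force: 25.0
```

move_arm([
  {"jaw": -1,"dx": 0,"dy": 0,"dz": 0,"twist": 0},
  {"jaw": -1,"dx": 0,"dy": 0,"dz": -0.015,"twist": 0},
  {"jaw": -1,"dx": 0,"dy": 0,"dz": -0.025,"twist": 0},
  {"jaw": -1,"dx": 0,"dy": 0,"dz": -0.03,"twist": 0},
  {"jaw": -1,"dx": 0,"dy": 0,"dz": -0.03,"twist": 0},
  {"jaw": -1,"dx": 0,"dy": 0,"dz": -0.03,"twist": 0},
  {"jaw": -1,"dx": 0,"dy": 0,"dz": -0.025,"twist": 0},
  {"jaw": -1,"dx": 0,"dy": 0,"dz": -0.015,"twist": 0},
  {"jaw": -1,"dx": 0,"dy": 0,"dz": 0,"twist": 0},
])

```text
t: 46.85
eef_pos: [0.6771, -0.1272, 0.2495]
ee_rot: [-3.135, 0.004, -2.106]
force: [0.5, -1.0, -1.0]
width: 0.0578
gripper_force: 25.0
```

```bash
python3 -c "
from h import *
s=arm.get_state();print(s['width'],s['gripper_force'],s['force'])
plan(.443,-.376,.24,1.0855,n=13)
"
```

```text
0.05778870064941976 24.998247921466827 [ 0.4984 -1.0074 -0.9698]
t 46.9 pos [ 0.6771 -0.1272  0.2495] rot [-3.1351  0.0035 -2.1065] q6->0.22
N=13 dx 0.0255 dy 0.0063 dz 0.0007 twist -0.0039
```

move_arm([
  {"jaw": -1,"dx": 0.0255,"dy": 0.0063,"dz": 0,"twist": -0.0039},
  {"jaw": -1,"dx": 0.0255,"dy": 0.0063,"dz": 0,"twist": -0.0039},
  {"jaw": -1,"dx": 0.0255,"dy": 0.0063,"dz": 0,"twist": -0.0039},
  {"jaw": -1,"dx": 0.0255,"dy": 0.0063,"dz": 0,"twist": -0.0039},
  {"jaw": -1,"dx": 0.0255,"dy": 0.0063,"dz": 0,"twist": -0.0039},
  {"jaw": -1,"dx": 0.0255,"dy": 0.0063,"dz": 0,"twist": -0.0039},
  {"jaw": -1,"dx": 0.0255,"dy": 0.0063,"dz": 0,"twist": -0.0039},
])

```text
t: 47.43
eef_pos: [0.5466, -0.26, 0.2435]
ee_rot: [3.14, 0.0, -2.079]
force: [-0.3, -0.6, -2.2]
width: 0.0578
gripper_force: 25.0
```

move_arm([
  {"jaw": -1,"dx": 0.0255,"dy": 0.0063,"dz": 0,"twist": -0.0039},
  {"jaw": -1,"dx": 0.0255,"dy": 0.0063,"dz": 0,"twist": -0.0039},
  {"jaw": -1,"dx": 0.0255,"dy": 0.0063,"dz": 0,"twist": -0.0039},
  {"jaw": -1,"dx": 0.0255,"dy": 0.0063,"dz": 0,"twist": -0.0039},
  {"jaw": -1,"dx": 0.0255,"dy": 0.0063,"dz": 0,"twist": -0.0039},
  {"jaw": -1,"dx": 0.0255,"dy": 0.0063,"dz": 0,"twist": -0.0039},
  {"jaw": -1,"dx": 0,"dy": 0,"dz": 0,"twist": 0},
  {"jaw": -1,"dx": 0,"dy": 0,"dz": 0,"twist": 0},
  {"jaw": -1,"dx": 0,"dy": 0,"dz": 0,"twist": 0},
])

```text
t: 48.18
eef_pos: [0.4414, -0.3756, 0.2438]
ee_rot: [3.141, 0.0, -2.057]
force: [-0.7, 0.9, -1.8]
width: 0.058
gripper_force: 25.0
```

```bash
python3 -c "
from h import *
s=arm.get_state();print(s['width'],s['gripper_force'],s['force'])
box('blue_1',BLUE,(.443,-.376,1.086),z=.165)
plan(.443,-.376,.1745,1.0855,n=5)
"
```

```text
0.057985143839980484 24.998076260089874 [-0.7321  0.8692 -1.8368]
blue_1 ['side'] x,y,yaw,IoU [ 0.4396 -0.3749  1.1549  0.6649]
t 48.4 pos [ 0.4422 -0.3751  0.2442] rot [ 3.1414  0.0001 -2.0552] q6->0.22
N=5 dx 0.0001 dy -0.0002 dz 0.0139 twist 0.0002
```

move_arm([
  {"jaw": -1,"dx": 0.0001,"dy": -0.0002,"dz": 0.0145,"twist": 0},
  {"jaw": -1,"dx": 0.0001,"dy": -0.0002,"dz": 0.0145,"twist": 0},
  {"jaw": -1,"dx": 0.0001,"dy": -0.0002,"dz": 0.0145,"twist": 0},
  {"jaw": -1,"dx": 0.0001,"dy": -0.0002,"dz": 0.0145,"twist": 0},
  {"jaw": -1,"dx": 0,"dy": 0,"dz": 0.0115,"twist": 0},
  {"jaw": -1,"dx": 0,"dy": 0,"dz": 0,"twist": 0},
  {"jaw": -1,"dx": 0,"dy": 0,"dz": 0,"twist": 0},
  {"jaw": -1,"dx": 0,"dy": 0,"dz": 0,"twist": 0},
])

```text
t: 49.05
eef_pos: [0.4429, -0.3764, 0.1756]
ee_rot: [-3.141, -0.0, -2.055]
force: [-0.5, 0.3, -1.5]
width: 0.0577
gripper_force: 25.0
```

```bash
python3 -c "
from h import *
s=arm.get_state();print(s['width'],s['gripper_force'],s['force'])
plan(.443,-.376,.1677,1.0855,n=1)
"
```

```text
0.057663349320495355 24.99808967113495 [-0.5474  0.3442 -1.4925]
t 49.0 pos [ 0.4429 -0.3764  0.1756] rot [-3.1407 -0.0002 -2.0554] q6->0.22
N=1 dx -0.0004 dy 0.0001 dz 0.0079 twist 0.0007
```

move_arm([
  {"jaw": -1,"dx": -0.0002,"dy": 0,"dz": 0.004,"twist": 0},
  {"jaw": -1,"dx": -0.0002,"dy": 0,"dz": 0.0035,"twist": 0},
  {"jaw": -1,"dx": 0,"dy": 0,"dz": 0,"twist": 0},
  {"jaw": -1,"dx": 0,"dy": 0,"dz": 0,"twist": 0},
  {"jaw": -1,"dx": 0,"dy": 0,"dz": 0,"twist": 0},
])

```text
t: 49.47
eef_pos: [0.4429, -0.3763, 0.168]
ee_rot: [-3.14, -0.0, -2.056]
force: [-0.4, 0.2, 3.6]
width: 0.0577
gripper_force: 25.0
```

move_arm([
  {"jaw": 1,"dx": 0,"dy": 0,"dz": 0,"twist": 0},
  {"jaw": 1,"dx": 0,"dy": 0,"dz": 0,"twist": 0},
  {"jaw": 1,"dx": 0,"dy": 0,"dz": 0,"twist": 0},
  {"jaw": 1,"dx": 0,"dy": 0,"dz": 0,"twist": 0},
  {"jaw": 1,"dx": 0,"dy": 0,"dz": -0.02,"twist": 0},
  {"jaw": 1,"dx": 0,"dy": 0,"dz": -0.025,"twist": 0},
  {"jaw": 1,"dx": 0,"dy": 0,"dz": -0.025,"twist": 0},
  {"jaw": 1,"dx": 0,"dy": 0,"dz": -0.015,"twist": 0},
  {"jaw": 1,"dx": 0,"dy": 0,"dz": 0,"twist": 0},
])

```text
t: 50.22
eef_pos: [0.4437, -0.377, 0.2562]
ee_rot: [-3.136, -0.0, -2.056]
force: [1.1, -0.7, 0.2]
width: 0.0876
gripper_force: 0.0
```

```bash
python3 -c "
from h import *
r=box('blue_1',BLUE,(.6645,.013,1.89))
plan(.6645,.013,.24,1.89,n=14)
"
```

```text
blue_1 ['top', 'side'] x,y,yaw,IoU [0.6647 0.0135 1.8734 0.8646]
t 50.4 pos [ 0.4419 -0.3758  0.2514] rot [ 3.1401  0.0002 -2.0565] q6->0.30
N=14 dx -0.0302 dy -0.0130 dz 0.0008 twist -0.0575
```

move_arm([
  {"jaw": 1,"dx": -0.0302,"dy": -0.013,"dz": 0.0008,"twist": -0.0575},
  {"jaw": 1,"dx": -0.0302,"dy": -0.013,"dz": 0.0008,"twist": -0.0575},
  {"jaw": 1,"dx": -0.0302,"dy": -0.013,"dz": 0.0008,"twist": -0.0575},
  {"jaw": 1,"dx": -0.0302,"dy": -0.013,"dz": 0.0008,"twist": -0.0575},
  {"jaw": 1,"dx": -0.0302,"dy": -0.013,"dz": 0.0008,"twist": -0.0575},
  {"jaw": 1,"dx": -0.0302,"dy": -0.013,"dz": 0.0008,"twist": -0.0575},
  {"jaw": 1,"dx": -0.0302,"dy": -0.013,"dz": 0.0008,"twist": -0.0575},
])

```text
t: 51.0
eef_pos: [0.5936, -0.2028, 0.2452]
ee_rot: [3.139, -0.0, -1.651]
force: [1.0, 0.1, -0.3]
width: 0.0875
gripper_force: 0.0
```

move_arm([
  {"jaw": 1,"dx": -0.0302,"dy": -0.013,"dz": 0.0008,"twist": -0.0575},
  {"jaw": 1,"dx": -0.0302,"dy": -0.013,"dz": 0.0008,"twist": -0.0575},
  {"jaw": 1,"dx": -0.0302,"dy": -0.013,"dz": 0.0008,"twist": -0.0575},
  {"jaw": 1,"dx": -0.0302,"dy": -0.013,"dz": 0.0008,"twist": -0.0575},
  {"jaw": 1,"dx": -0.0302,"dy": -0.013,"dz": 0.0008,"twist": -0.0575},
  {"jaw": 1,"dx": -0.0302,"dy": -0.013,"dz": 0.0008,"twist": -0.0575},
  {"jaw": 1,"dx": -0.0302,"dy": -0.013,"dz": 0.0008,"twist": -0.0575},
  {"jaw": 1,"dx": 0,"dy": 0,"dz": 0,"twist": 0},
  {"jaw": 1,"dx": 0,"dy": 0,"dz": 0,"twist": 0},
  {"jaw": 1,"dx": 0,"dy": 0,"dz": 0,"twist": 0},
])

```text
t: 51.83
eef_pos: [0.6639, 0.0132, 0.2399]
ee_rot: [3.139, 0.0, -1.251]
force: [-0.3, -0.2, -0.1]
width: 0.0876
gripper_force: 0.0
```

```bash
python3 -c "
from h import *
r=box('blue_1',BLUE,(.4428,-.3763,1.086),z=.092)
f=arm.grab_frame('side');cv2.imwrite('pics/s5.png',cv2.resize(f[220:440,220:470],None,fx=2.5,fy=2.5))
plan(.6645,.013,.0745,1.885,n=6)
"
```

```text
blue_1 ['top', 'side'] x,y,yaw,IoU [ 0.4428 -0.3776  1.0895  0.9239]
t 52.1 pos [0.6642 0.0121 0.2411] rot [ 3.1414 -0.     -1.2527] q6->0.29
N=6 dx -0.0001 dy -0.0001 dz 0.0278 twist 0.0006
```

View pics/s5.png

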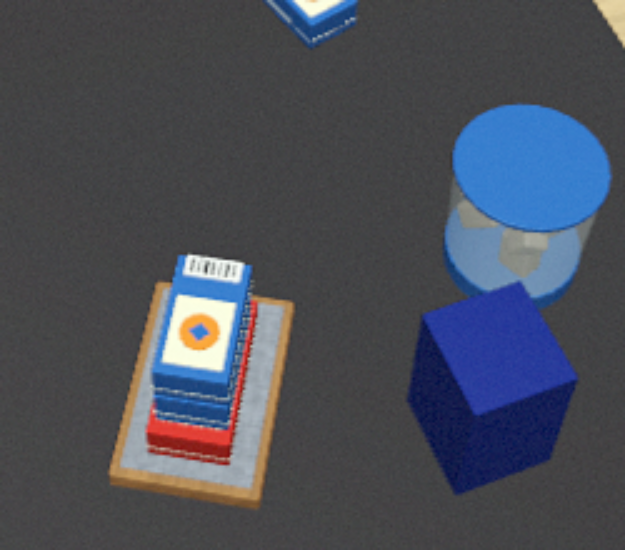

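The pile stands square at (200,370) in the crop: red below, two blue boxes above. The last blue box is next.

move_arm([
  {"jaw": 1,"dx": 0,"dy": -0.0002,"dz": 0.0278,"twist": 0},
  {"jaw": 1,"dx": 0,"dy": -0.0002,"dz": 0.0278,"twist": 0},
  {"jaw": 1,"dx": 0,"dy": 0,"dz": 0.0278,"twist": 0},
  {"jaw": 1,"dx": 0,"dy": 0,"dz": 0.0278,"twist": 0},
  {"jaw": 1,"dx": 0,"dy": 0,"dz": 0.0278,"twist": 0},
  {"jaw": 1,"dx": 0,"dy": 0,"dz": 0.0272,"twist": 0},
  {"jaw": -1,"dx": 0,"dy": 0,"dz": 0,"twist": 0},
  {"jaw": -1,"dx": 0,"dy": 0,"dz": 0,"twist": 0},
  {"jaw": -1,"dx": 0,"dy": 0,"dz": 0,"twist": 0},
  {"jaw": -1,"dx": 0,"dy": 0,"dz": 0,"twist": 0},
  {"jaw": -1,"dx": 0,"dy": 0,"dz": 0,"twist": 0},
  {"jaw": -1,"dx": 0,"dy": 0,"dz": 0,"twist": 0},
])

```text
t: 53.08
eef_pos: [0.6655, 0.0134, 0.077]
ee_rot: [-3.139, -0.0, -1.251]
force: [-1.8, 0.5, 6.6]
width: 0.0581
gripper_force: 25.0
```

move_arm([
  {"jaw": -1,"dx": 0,"dy": 0,"dz": 0,"twist": 0},
  {"jaw": -1,"dx": 0,"dy": 0,"dz": -0.015,"twist": 0},
  {"jaw": -1,"dx": 0,"dy": 0,"dz": -0.03,"twist": 0},
  {"jaw": -1,"dx": 0,"dy": 0,"dz": -0.03,"twist": 0},
  {"jaw": -1,"dx": 0,"dy": 0,"dz": -0.03,"twist": 0},
  {"jaw": -1,"dx": 0,"dy": 0,"dz": -0.03,"twist": 0},
  {"jaw": -1,"dx": 0,"dy": 0,"dz": -0.03,"twist": 0},
  {"jaw": -1,"dx": 0,"dy": 0,"dz": -0.025,"twist": 0},
  {"jaw": -1,"dx": 0,"dy": 0,"dz": -0.015,"twist": 0},
  {"jaw": -1,"dx": 0,"dy": 0,"dz": 0,"twist": 0},
])

```text
t: 53.92
eef_pos: [0.6661, 0.0134, 0.2854]
ee_rot: [-3.134, -0.001, -1.251]
force: [0.9, -0.3, -1.8]
width: 0.0582
gripper_force: 24.9
```

```bash
python3 -c "
from h import *
s=arm.get_state();print(s['width'],s['gripper_force'],s['force'])
plan(.443,-.376,.28,1.0855,n=16)
"
```

```text
0.05815101478400711 24.94006097316742 [ 0.8818 -0.3097 -1.7515]
t 53.9 pos [0.6661 0.0134 0.2854] rot [-3.1338 -0.0011 -1.2507] q6->0.22
N=16 dx 0.0258 dy 0.0129 dz 0.0003 twist 0.0503
```

move_arm([
  {"jaw": -1,"dx": 0.0258,"dy": 0.0129,"dz": 0,"twist": 0.0503},
  {"jaw": -1,"dx": 0.0258,"dy": 0.0129,"dz": 0,"twist": 0.0503},
  {"jaw": -1,"dx": 0.0258,"dy": 0.0129,"dz": 0,"twist": 0.0503},
  {"jaw": -1,"dx": 0.0258,"dy": 0.0129,"dz": 0,"twist": 0.0503},
  {"jaw": -1,"dx": 0.0258,"dy": 0.0129,"dz": 0,"twist": 0.0503},
  {"jaw": -1,"dx": 0.0258,"dy": 0.0129,"dz": 0,"twist": 0.0503},
  {"jaw": -1,"dx": 0.0258,"dy": 0.0129,"dz": 0,"twist": 0.0503},
  {"jaw": -1,"dx": 0.0258,"dy": 0.0129,"dz": 0,"twist": 0.0503},
])

```text
t: 54.58
eef_pos: [0.5916, -0.2054, 0.2793]
ee_rot: [3.141, 0.0, -1.656]
force: [-0.2, -1.2, -0.5]
width: 0.058
gripper_force: 24.9
```

move_arm([
  {"jaw": -1,"dx": 0.0258,"dy": 0.0129,"dz": 0,"twist": 0.0503},
  {"jaw": -1,"dx": 0.0258,"dy": 0.0129,"dz": 0,"twist": 0.0503},
  {"jaw": -1,"dx": 0.0258,"dy": 0.0129,"dz": 0,"twist": 0.0503},
  {"jaw": -1,"dx": 0.0258,"dy": 0.0129,"dz": 0,"twist": 0.0503},
  {"jaw": -1,"dx": 0.0258,"dy": 0.0129,"dz": 0,"twist": 0.0503},
  {"jaw": -1,"dx": 0.0258,"dy": 0.0129,"dz": 0,"twist": 0.0503},
  {"jaw": -1,"dx": 0.0258,"dy": 0.0129,"dz": 0,"twist": 0.0503},
  {"jaw": -1,"dx": 0.0258,"dy": 0.0129,"dz": 0,"twist": 0.0503},
  {"jaw": -1,"dx": 0,"dy": 0,"dz": 0,"twist": 0},
  {"jaw": -1,"dx": 0,"dy": 0,"dz": 0,"twist": 0},
  {"jaw": -1,"dx": 0,"dy": 0,"dz": 0,"twist": 0},
])

```text
t: 55.5
eef_pos: [0.4409, -0.3762, 0.2798]
ee_rot: [-3.141, 0.0, -2.056]
force: [0.4, 0.0, -1.2]
width: 0.0576
gripper_force: 24.9
```

```bash
python3 -c "
from h import *
s=arm.get_state();print(s['width'],s['gripper_force'],s['force'])
f=arm.grab_frame('side');cv2.imwrite('pics/s6.png',cv2.resize(f[150:440,150:470],None,fx=2,fy=2))
plan(.443,-.376,.2105,1.0855,n=5)
"
```

```text
0.057597354954907566 24.94020313024521 [ 0.4054  0.0375 -1.2229]
t 55.5 pos [ 0.4413 -0.3759  0.2798] rot [-3.1416  0.0002 -2.0554] q6->0.22
N=5 dx -0.0002 dy -0.0003 dz 0.0139 twist 0.0001
```

View pics/s6.png

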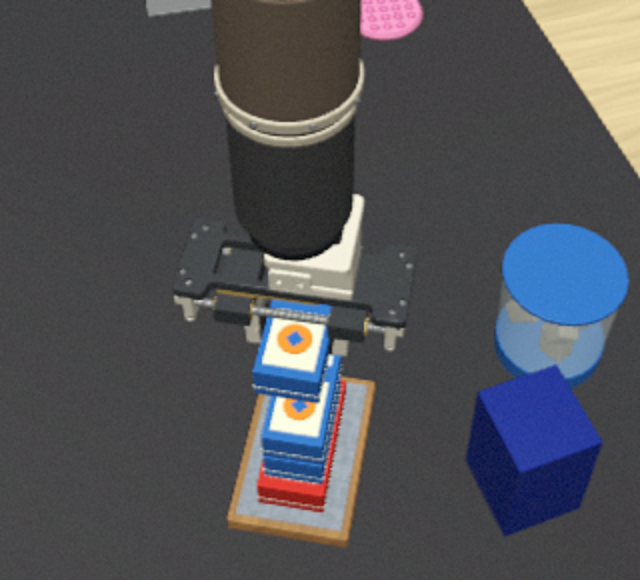

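The last blue box hangs level at (290,350), square above the pile at (300,420). I lower it.

move_arm([
  {"jaw": -1,"dx": -0.0002,"dy": -0.0003,"dz": 0.0142,"twist": 0},
  {"jaw": -1,"dx": -0.0002,"dy": -0.0003,"dz": 0.0142,"twist": 0},
  {"jaw": -1,"dx": -0.0002,"dy": -0.0003,"dz": 0.0142,"twist": 0},
  {"jaw": -1,"dx": -0.0002,"dy": -0.0003,"dz": 0.0142,"twist": 0},
  {"jaw": -1,"dx": 0,"dy": 0,"dz": 0.0112,"twist": 0},
  {"jaw": -1,"dx": 0,"dy": 0,"dz": 0,"twist": 0},
  {"jaw": -1,"dx": 0,"dy": 0,"dz": 0,"twist": 0},
  {"jaw": -1,"dx": 0,"dy": 0,"dz": 0,"twist": 0},
])

```text
t: 56.22
eef_pos: [0.4431, -0.3762, 0.2127]
ee_rot: [-3.141, -0.0, -2.055]
force: [-0.3, 0.4, -0.6]
width: 0.0583
gripper_force: 24.9
```

```bash
python3 -c "
from h import *
s=arm.get_state();print(s['width'],s['gripper_force'],s['force'])
plan(.443,-.376,.2043,1.0855,n=1)
"
```

```text
0.05826803145654943 24.94013786315918 [-0.3037  0.3536 -0.6337]
t 56.2 pos [ 0.4431 -0.3762  0.2127] rot [-3.1407 -0.0003 -2.0551] q6->0.22
N=1 dx -0.0001 dy 0.0002 dz 0.0084 twist 0.0010
```

move_arm([
  {"jaw": -1,"dx": 0,"dy": 0,"dz": 0.0042,"twist": 0},
  {"jaw": -1,"dx": 0,"dy": 0,"dz": 0.004,"twist": 0},
  {"jaw": -1,"dx": 0,"dy": 0,"dz": 0,"twist": 0},
  {"jaw": -1,"dx": 0,"dy": 0,"dz": 0,"twist": 0},
  {"jaw": -1,"dx": 0,"dy": 0,"dz": 0,"twist": 0},
])

```text
t: 56.63
eef_pos: [0.4429, -0.3765, 0.2046]
ee_rot: [-3.14, -0.0, -2.056]
force: [0.3, 0.3, 4.9]
width: 0.0576
gripper_force: 24.9
```

move_arm([
  {"jaw": 1,"dx": 0,"dy": 0,"dz": 0,"twist": 0},
  {"jaw": 1,"dx": 0,"dy": 0,"dz": 0,"twist": 0},
  {"jaw": 1,"dx": 0,"dy": 0,"dz": 0,"twist": 0},
  {"jaw": 1,"dx": 0,"dy": 0,"dz": 0,"twist": 0},
  {"jaw": 1,"dx": 0,"dy": 0,"dz": -0.02,"twist": 0},
  {"jaw": 1,"dx": 0,"dy": 0,"dz": -0.03,"twist": 0},
  {"jaw": 1,"dx": 0,"dy": 0,"dz": -0.03,"twist": 0},
  {"jaw": 1,"dx": 0,"dy": 0,"dz": -0.02,"twist": 0},
  {"jaw": 1,"dx": -0.03,"dy": 0,"dz": 0,"twist": 0},
  {"jaw": 1,"dx": -0.03,"dy": 0,"dz": 0,"twist": 0},
  {"jaw": 1,"dx": -0.03,"dy": 0,"dz": 0,"twist": 0},
  {"jaw": 1,"dx": -0.03,"dy": 0,"dz": 0,"twist": 0},
])

```text
t: 57.63
eef_pos: [0.4985, -0.2689, 0.3038]
ee_rot: [3.142, 0.0, -2.057]
force: [0.3, -0.1, 1.2]
width: 0.088
gripper_force: 0.0
```

move_arm([
  {"jaw": 1,"dx": -0.03,"dy": 0,"dz": 0,"twist": 0},
  {"jaw": 1,"dx": -0.03,"dy": 0,"dz": 0,"twist": 0},
  {"jaw": 1,"dx": -0.03,"dy": 0,"dz": 0,"twist": 0},
  {"jaw": 1,"dx": -0.03,"dy": 0,"dz": 0,"twist": 0},
  {"jaw": 1,"dx": -0.03,"dy": 0,"dz": 0,"twist": 0},
  {"jaw": 1,"dx": 0,"dy": 0,"dz": 0,"twist": 0},
  {"jaw": 1,"dx": 0,"dy": 0,"dz": 0,"twist": 0},
])

```text
t: 58.22
eef_pos: [0.5688, -0.1359, 0.3033]
ee_rot: [3.141, -0.0, -2.054]
force: [0.2, -0.6, -0.8]
width: 0.088
gripper_force: 0.0
```

```bash
python3 -c "
from h import *
box('blue_1',BLUE,(.443,-.376,1.086),z=.128)
box('riser',RISER,(.443,-.376,1.086))
f=arm.grab_frame('side');cv2.imwrite('pics/s7.png',f)
"
```

```text
blue_1 ['top', 'side'] x,y,yaw,IoU [ 0.4433 -0.3759  1.078   0.9507]
riser ['top'] x,y,yaw,IoU [ 0.443  -0.3756  1.0794  0.4212]
```

View pics/s7.png

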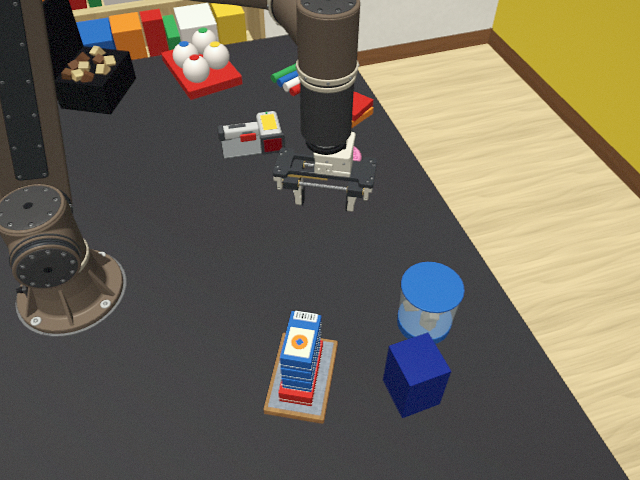

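The pile of four stands square and centred on the riser at (300,360). The trigger has sprung back at (248,137) and the arm is clear.

```bash
python3 -c "
from station import arm
print(arm.job_done())"
```

```text
the job is handed in; nothing more can be done
None
```

I scanned the red box and then one blue box, stacked red plus all three blue boxes square on the riser, and handed the job in at about 58 s; the station gave no verdict, so I don't know the judged result.

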